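Latch the column case

ROBOT

A 6-joint arm with a two-finger parallel gripper is mounted at the origin on the work surface. World frame = base frame: x ahead of the robot, y to its left, z up, the work surface at z = 0. Lengths are in m, angles in rad, forces in N, time in s.
With the tool pointing down it reaches from about 0.25 to 0.8 m from the base axis. Payload 3.9 kg.
Tool frame: the origin (TCP) lies between the finger pads; the fingertips stand 25 mm ahead of it and the grasp point (between the pads) lies 6 mm ahead of it (nose_length is the distance from the TCP to the fingertips, in m); z points along the fingers, y is the direction in which the jaws open and shut (so a half turn about z gives the same grasp; the last joint's range is limited). The gripper opens to 85 mm and grips with 20 to 120 N. Pads are 22 mm wide; open, the fingers measure 114 mm over their backs; the gripper's body (76 mm by 85 mm) begins 54 mm behind the grasp point. The pads swing forward as they close: fully open they stand 13 mm farther back than shut.
Start: joints at [1.101, 0.26, -0.138, 1.173, 0, 1.571], TCP at [0.238, 0.468, 0.226] pointing down, gripper open.
Joint ranges: [-2.78, 2.78], [-0.83, 1.72], [-1.28, 1.37], [-1.9, 2.12], [-1.57, 1.48], [-3.14, 3.14]. Speed limits (rad/s): [2.57, 2.57, 3.14, 3.14, 3.14, 3.14].

INTERFACE

Orientations are given as [roll, pitch, yaw] about the fixed x, y, z axes, in that order (R = Rz(yaw) Ry(pitch) Rx(roll)).
In Python, from rig import get_obs, capture, job_done, recognise, masks_of, nose_length gives the robot as it stands.
- The arm moves only by the shell command python3 -m creep 'ROWS' [FORCE]. ROWS is a JSON object of lists of equal length, an entry for each row: "offset": the shift along the tool's x, y, z in cm, a list of three; "turn": the turn, a rotation vector about the tool's x, y, z in degrees, a list of three; "fingers": the finger opening in cm, from 0 to 8.54. A call has 1 to 10 rows; each row is the pose to reach, as a shift and turn from the pose measured when the call began, along the tool's axes at that moment; what a row does not reach only later rows make up. A row lasts 1/10 s, in which the tool goes at most 50 mm and 8.59 degrees, less where a joint would pass 70% of its speed; a pose out of reach is approached as far as the arm can. A call with a gripper value outside its range is refused whole. The fingers move at their own pace and stop on an object; FORCE is the grip in N (left out, the last holds). Time passes only in rows, so rows that repeat a pose let the fingers close. It gives the time, the measured TCP pose, the force and the opening at its end, in the units of the state.
- get_obs(): the state, without advancing time (a new reading comes with each control period).
- capture(name): name is "side" or "top" or "wrist"; returns a dict with "pixels" (420x560x3 uint8, red, green, blue), "K" (3x3 intrinsics, pixels), "eye" and "orientation" of the camera in the world; the wrist camera has in their place "tool_from_camera" (4x4, takes a point from camera to tool coordinates, whose origin is the TCP and whose axes are the flange's). Camera axes: x right, y up, looking along -z (the intrinsics and any distortion apply to the point x, -y, -z); pixel columns grow to the right and rows downward; lengths in m; the calibration is good to about 2 mm. The wrist camera is an equidistant fisheye: a pixel r from the principal point sees the ray r / f radians off the axis. A picture is of the moment at which its call begins: read the wrist's pose just before it. There is no depth.
- job_done(): hands the job in, once; it reports no verdict.
Trained networks look in the newest picture that a camera, given by its name, has taken for a name from the list of things; names that differ only in an ending like _2 or _b are one class to them, and where a whole thing is asked for, a point or a joint stands for the part that bears it (a point fixed in the world has none). Each returns a list of dicts, best first, with "p" (0 to 1); they miss things now and then, are a little off and sometimes report something else, mostly with a low value. They report only what shows in the picture. A call takes as long as a camera call.
- recognise(camera, query): "pixel" ([column, row] in pixels, amid what is visible of it).
- masks_of(camera, query): "region" (420x560 bool, what is visible of it) and "pixel" ([column, row] in pixels, amid what is visible of it).
The state is a dict: "clock": time; "joint_pos": joint angles; "joint_vel": joint speeds; "effort": joint torques, N m; "ee_pos": TCP position; "eef_rot": TCP orientation; "wrist_force": force on the tool from outside, world axes, zero at the start; "wrist_torque": the same for the moment, N m; "grip_width": finger opening in m.
Only numpy, scipy, OpenCV 4.12 (cv2) and the standard library are available. Lean on these libraries where they do the work, as an engineer would, in place of code of your own. Each camera call takes 0.05 s, during which the arm holds its last target.

TASK

The carrying case standing on the bench has been closed, but its draw latch is still undone and the lid stands a few millimetres ajar on its gasket. Hook the latch's wire loop behind the lip of the keeper on the lid, then push the lever over past its dead point until it lies flat, so that the lid is drawn tight. Work the latch gently, without straining its loop or lever, and leave everything else on the bench and on the case standing where it is.

Things in the scene. Friction and masses are not known exactly. Their poses are not given: they have to be found in the camera images.
- case: Grey case standing on its hinged edge, immovable. 177 mm deep (x), 260 mm wide (y), flat top at 190 mm. Origin: on the bench under the middle of the seam; z up; x points from the body half (-105 to -3 mm, nearer the robot) to the lid half (3 to 72 mm). The draw latch lies across the seam at y = 0 and works in the x-z plane. A bail handle is folded down on the body half's outer side.
- lid (a joint): Angle of the lid half about its hinge at the bottom of the seam (rad): 0 = shut, positive = ajar (its top moves to the case's +x). Starts at 0.026, 5 mm ajar at the top. The gasket resists shutting like a spring, about 18 N per mm at the keeper.
- lever_pivot (a point): Axis of the lever's hinge pin (along the case's y), fixed on the body half, 30 mm from the seam, 14 mm above the case's top. The wire loop's pin sits on the lever 10 mm from this axis, towards the lever's tip and 0.16 rad below it (as closed).
- lever (a joint): Lever angle (rad): 0 = closed, flat on the body half, tip to the case's -x; grows as the tip swings up and over: 1.57 upright, 2.2 = stop, leaning to the lid. Starts at 1.15 to 1.6, stays where left (pin friction 0.035 N m). With the loop hooked it resists closing most at about 1.0 to 0.6 (0.3 N m, some 6 N at the tip); dead point about 0.15, below which it is drawn home by itself.
- lever_tip (a point): Point on the upper side (as closed) of the lever, 58 mm from the pivot. The lever is a flat steel strip 20 mm wide (y), 3 mm thick, from 4 to 58 mm from the pivot, its underside in line with the pivot; beyond this point follow 12 mm of flared thumb tip. A push of more than 35 N strains the lever.
- loop (a joint): Angle of the wire loop on the lever (rad). Stiff pin (0.02 N m): the loop keeps its angle to the lever and swings with it until pushed. 0 = as when latched, grows as the loop lifts off the lid. The loop's slope above level, pointing to the lid, = (joint loop) - (joint lever). Starts at 2.4 to 2.75, standing clear in front of the lever.
- loop_bar (a point): Middle of the loop's cross-bar, on the wire's centre line: 5 mm wire, bar 30 mm long (y), 59 mm from the loop's pin. The loop's arms run at y = -15 and +15 mm (case frame); the keeper fits between them. A push of more than 15 N strains the loop.
- keeper_seat (a point): Where the bar's centre sits when hooked: 9 mm above the case's top, 20 mm from the seam (lid shut); moves with the lid. The bar is drawn here from the lid side, under the keeper's bent-over top. To pass down beyond that top's edge the bar must be 2 mm or more to the lid side of this point, which it is only when lowered with the lever near its stop. Drawing it back takes 5 to 7 N till it seats.
- keeper_base (a point): Foot of the steel keeper on the lid: on the case's top straight below point keeper_seat, axes as the lid's. An upright lip 20 mm wide (y) and 3 mm thick, its lid-side face at x = -2.5 mm; its top is bent over to the lid side as far as x = -0.5 mm, at 15 to 17.5 mm height. A 2 mm plate lies on the case's top under it, 30 mm wide (y), from x = -12 to +10 mm; there the bar may stand at any height under the bent top.
- solvent_bottle: half-litre glass bottle with a blue cap, 86 mm across, 180 mm tall; stands beside the case; origin: centre of its underside
- ferrule_jar: small amber jar with a white cap, 34 mm across, 38 mm tall, standing on top of the case's body half, 85 to 105 mm to the +y side (case frame) of the latch; origin: centre of its underside
- vial_rack: white rack of capped vials, 70 x 130 x 42 mm, beside the case; origin: centre of its underside
- column: steel chromatography column lying beyond the lid, 170 mm long, 17 mm across its end fittings; origin: centre of its underside
- beaker: empty glass beaker, 68 mm across, 85 mm tall; origin: centre of its underside
- wrench: open-ended wrench, 150 mm, lying on the bench; origin: centre of its underside
- filter_box: cardboard box, 90 x 60 x 45 mm; origin: centre of its underside

How it is judged:
By the outcome, as a careful person would: the job done as asked, in the order asked, and still so for the second after the job is handed in, with the robot touching nothing.
It also fails if it takes over 58 s, if anything falls off the work surface, if the arm or the gripper's body presses on something with over 40 N, if the wrist force passes 120 N, or if a joint passes its speed limit or range.

## Working session

There is one attempt and no reset: what is moved stays moved. The work goes in short steps, Python scripts to look and compute and a shell command to move; the robot and the scene stay as the last step left them, time stands still between calls to the robot, and variables do not carry over. Pictures are saved under pics/ and viewed, and the job is handed in when it is done.

```bash
ls -la; mkdir -p pics; cat > h.py <<'E'
import numpy as np, cv2
from rig import *
from scipy.spatial.transform import Rotation as R
def snap(name, fn):
    o=get_obs(); c=capture(name); cv2.imwrite('pics/'+fn, c['pixels'][:,:,::-1]); 
    c['obs']=o; return c
E
python3 - <<'E'
from h import *
print(get_obs()); print(nose_length() if callable(nose_length) else nose_length)
for n in ['side','top','wrist']:
    c=snap(n,n+'0.png'); print({k:v for k,v in c.items() if k not in('pixels','obs')})
    for q in ['case','lever_tip','loop_bar','keeper_base','keeper_seat','lever_pivot','ferrule_jar','solvent_bottle']:
        r=recognise(n,q); print(n,q,[(np.round(x['pixel'],1),round(x['p'],2)) for x in r[:2]])
E
```

```text
total 12
drwxr-xr-x  3 agent agent 4096 Dec  7 03:35 .
drwxr-xr-x 23 root  root  4096 Dec  7 03:35 ..
drwxr-xr-x  2 agent agent 4096 Dec  7 03:35 pics
{'clock': 0.0, 'joint_pos': array([ 1.10099924e+00,  2.60703519e-01, -1.39432718e-01,  1.17267078e+00,
        1.16409012e-06,  1.57081586e+00]), 'joint_vel': array([-2.04126665e-04, -1.80046379e-03, -4.43036233e-04,  9.49605014e-04,
       -9.71052707e-05,  2.07155624e-03]), 'effort': array([-2.61970796e-03, -4.05673492e+01,  2.53925228e+01,  1.89191080e-02,
       -7.12646761e-05, -1.47010877e-05]), 'ee_pos': array([0.2373475, 0.4674866, 0.2249306]), 'eef_rot': array([-3.13958196e+00, -1.12482141e-06,  2.67177603e+00]), 'wrist_force': array([-0.51355672, -0.06730222,  0.41311186]), 'wrist_torque': array([-0.0127734 , -0.05529097,  0.00048802]), 'grip_width': 0.08549692910869379}
0.025
{'K': array([[386.29158565,   0.        , 274.78256221],
       [  0.        , 386.29158565, 210.03939643],
       [  0.        ,   0.        ,   1.        ]]), 'eye': array([0.66833647, 0.36988968, 0.83863138]), 'orientation': array([ 0.4531197 , -0.01
[... 1281 characters left out ...]
 , 279.35731125],
       [  0.        , 325.1922621 , 214.91840828],
       [  0.        ,   0.        ,   1.        ]]), 'tool_from_camera': array([[ 7.97801704e-04,  9.52279619e-01,  3.05225967e-01,
         7.62709530e-02],
       [ 9.99998868e-01, -3.70299959e-04, -1.45849877e-03,
         2.61917668e-04],
       [-1.27587349e-03,  3.05226785e-01, -9.52278836e-01,
        -1.48101286e-01],
       [ 0.00000000e+00,  0.00000000e+00,  0.00000000e+00,
         1.00000000e+00]])}
wrist case [(array([134.2, 411.9]), 0.56)]
wrist lever_tip []
wrist loop_bar []
wrist keeper_base []
wrist keeper_seat []
wrist lever_pivot [(array([135.5, 410.9]), 0.71)]
wrist ferrule_jar []
wrist solvent_bottle []
```

View pics/side0.png

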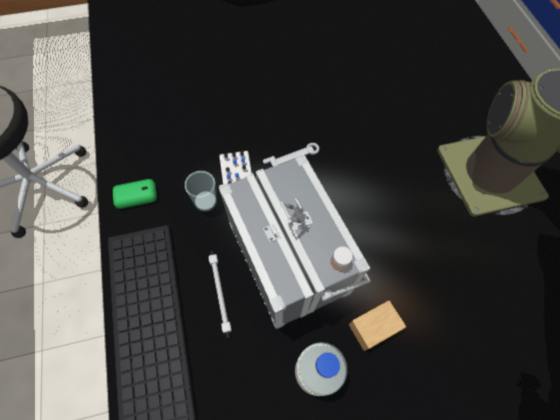

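View pics/top0.png

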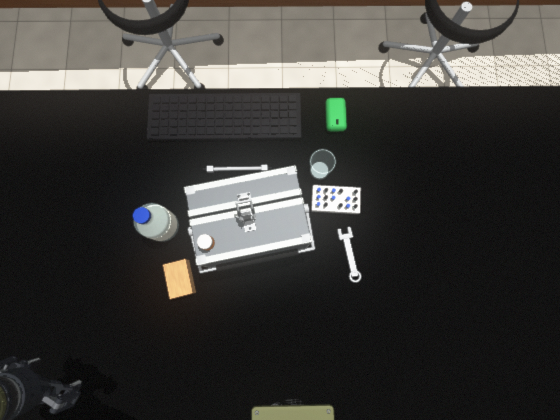

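View pics/wrist0.png

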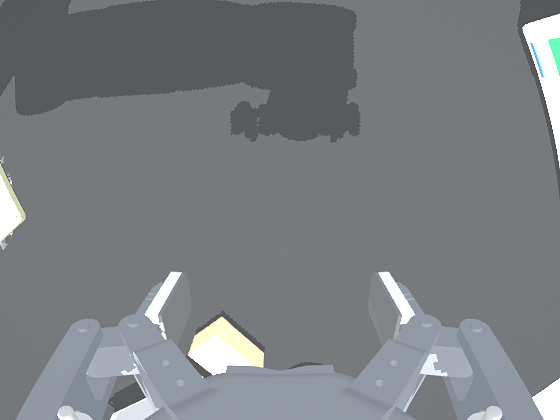

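```bash
python3 - <<'E'
import cv2
a=cv2.imread('pics/side0.png')[170:300,190:390]; cv2.imwrite('pics/side0z.png',cv2.resize(a,None,fx=4,fy=4,interpolation=cv2.INTER_CUBIC))
a=cv2.imread('pics/top0.png')[150:270,170:330]; cv2.imwrite('pics/top0z.png',cv2.resize(a,None,fx=5,fy=5,interpolation=cv2.INTER_CUBIC))
E
```

```text
(no output)
```

View pics/side0z.png

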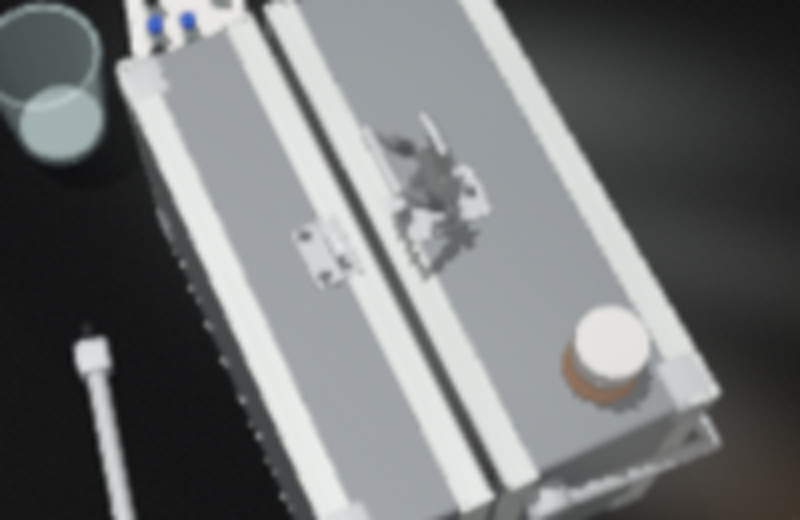

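View pics/top0z.png

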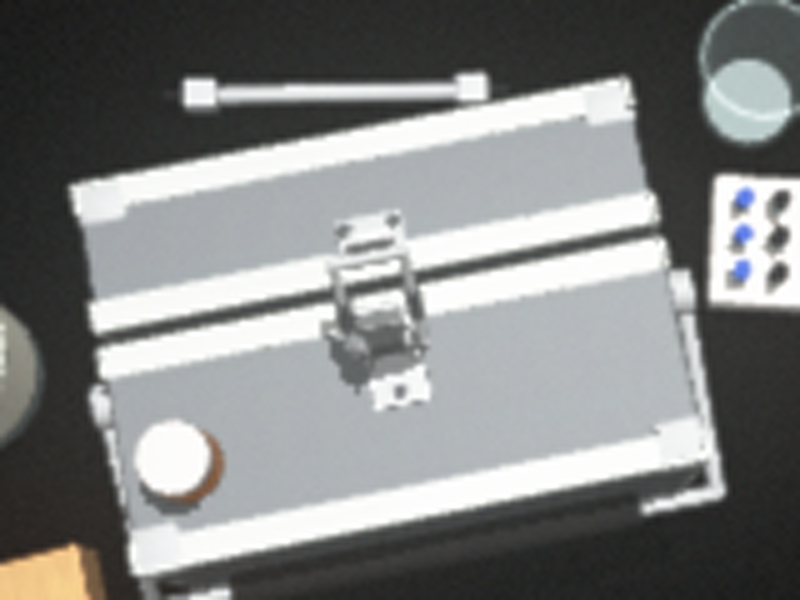

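```bash
cat >> h.py <<'E'
def proj(c,P):
    P=np.atleast_2d(P); Rm=R.from_euler('xyz',c['orientation']).as_matrix()
    q=(P-c['eye'])@Rm; K=c['K']
    return np.c_[K[0,2]+K[0,0]*q[:,0]/-q[:,2], K[1,2]+K[1,1]*q[:,1]/q[:,2]]
def case2w(p,pose):
    p=np.atleast_2d(p); x,y,a=pose
    return np.c_[x+np.cos(a)*p[:,0]-np.sin(a)*p[:,1], y+np.sin(a)*p[:,0]+np.cos(a)*p[:,1], p[:,2]]
def lidp(p,th=0.026):
    p=np.atleast_2d(np.array(p,float)); x,z=p[:,0].copy(),p[:,2].copy()
    return np.c_[x*np.cos(th)+z*np.sin(th), p[:,1], z*np.cos(th)-x*np.sin(th)]
def latch(lever,loop):
    # returns dict of points in case frame
    piv=np.array([-.030,0,.204])
    d=lambda a: np.array([-np.cos(a),0,np.sin(a)])  # lever dir at angle a
    u=d(lever); n=np.array([np.sin(lever),0,np.cos(lever)]) # upper side normal (closed: +z)
    tip=piv+.058*u+.003*n
    pin=piv+.010*d(lever-.16)
    s=loop-lever
    bar=pin+.059*np.array([np.cos(s),0,np.sin(s)])
    return dict(piv=piv,pin=pin,tip=tip,thumb=piv+.070*u+.003*n,bar=bar)
import pickle
E
cat > fit.py <<'E'
from h import *
from scipy.optimize import least_squares
T=dict(ll=(70,185),lr=(628,80),lsl=(93,330),lsr=(658,220),bsl=(100,347),bsr=(665,240),bl=(140,572),br=(708,455))
T={k:np.array([170+(v[0]+.5)/5-.5,150+(v[1]+.5)/5-.5]) for k,v in T.items()}
S=dict(lr=(118,65),bl=(718,390),bsl=(535,475),lsl=(490,500),bsr=(268,8),lsr=(235,22))
S={k:np.array([190+(v[0]+.5)/4-.5,170+(v[1]+.5)/4-.5]) for k,v in S.items()}
M=dict(bl=(-.105,.13,.19),br=(-.105,-.13,.19),bsl=(-.003,.13,.19),bsr=(-.003,-.13,.19))
for k,v in dict(ll=(.072,.13,.19),lr=(.072,-.13,.19),lsl=(.003,.13,.19),lsr=(.003,-.13,.19)).items(): M[k]=lidp(v)[0]
ct=capture('top'); cs=capture('side')
def res(p,which):
    r=[]
    for n,c,D in (('t',ct,T),('s',cs,S)):
        if n in which:
            for k,v in D.items(): r.append(proj(c,case2w(M[k],p))[0]-v)
    return np.ravel(r)
for w in ('t','s','ts'):
    s=least_squares(res,[.45,.05,.17],args=(w,),loss='soft_l1'); print(w,s.x, np.round(res(s.x,w).reshape(-1,2),1).tolist())
pose=s.x
np.save('pose.npy',pose)
# latch projections
for (n,c) in (('top',ct),('side',cs)):
    for lv in (1.15,1.3,1.45,1.6):
        L=latch(lv,2.55); print(n,lv,{k:np.round(proj(c,case2w(v,pose))[0],1).tolist() for k,v in L.items()})
    print('seat',proj(c,case2w(lidp([.020,0,.199]),pose)),'jar?')
E
python3 fit.py
```

```text
t [0.57695184 0.10263456 0.1844969 ] [[0.9, -0.3], [-0.4, -0.5], [0.7, -0.5], [-0.2, -0.5], [0.1, 0.8], [-0.6, 0.1], [-0.7, 0.4], [0.3, 0.6]]
s [0.57884192 0.10345227 0.19533649] [[-0.7, 1.1], [0.7, -0.4], [-5.2, 2.6], [0.3, -0.9], [-0.2, 0.1], [2.9, -1.4]]
ts [0.57781057 0.10288648 0.1892391 ] [[0.7, -0.4], [-0.7, -1.1], [0.7, -0.6], [-0.4, -1.1], [0.0, 0.7], [-0.7, -0.5], [-0.6, 0.2], [0.3, -0.1], [0.1, 0.4], [0.9, -0.3], [-5.1, 2.3], [0.4, -1.2], [0.6, -0.4], [3.7, -1.9]]
top 1.15 {'piv': [247.9, 218.8], 'pin': [248.1, 220.6], 'tip': [247.8, 224.4], 'thumb': [247.9, 226.0], 'bar': [245.1, 211.6]}
top 1.3 {'piv': [247.9, 218.8], 'pin': [247.9, 220.0], 'tip': [247.0, 220.4], 'thumb': [246.8, 221.0], 'bar': [244.2, 207.1]}
top 1.45 {'piv': [247.9, 218.8], 'pin': [247.8, 219.3], 'tip': [246.2, 216.3], 'thumb': [245.8, 216.0], 'bar': [243.5, 202.9]}
top 1.6 {'piv': [247.9, 218.8], 'pin': [247.7, 218.6], 'tip': [245.4, 212.2], 'thumb': [244.9, 211.1], 'bar': [242.9, 199.2]}
seat [[243.51930213 195.65526878]] jar?
side 1.15 {'piv': [299.3, 217.9], 'pin': [302.4, 214.8], 'tip': [312.6, 199.9], 'thumb': [315.8, 195.8], 'bar': [299.6, 202.1]}
side 1.3 {'piv': [299.3, 217.9], 'pin': [301.7, 214.9], 'tip': [308.3, 201.0], 'thumb': [310.7, 197.1], 'bar': [294.2, 204.7]}
side 1.45 {'piv': [299.3, 217.9], 'pin': [301.0, 215.1], 'tip': [303.8, 202.6], 'thumb': [305.2, 199.0], 'bar': [288.9, 207.6]}
side 1.6 {'piv': [299.3, 217.9], 'pin': [300.3, 215.3], 'tip': [299.1, 204.5], 'thumb': [299.5, 201.3], 'bar': [283.8, 210.7]}
seat [[271.53442938 230.71932167]] jar?
```

```bash
cat >> h.py <<'E'
def Rt(o=None):
    o=o or get_obs(); return R.from_euler('xyz',o['eef_rot']).as_matrix()
def plan(p,rpy=None,tip=False,o=None):
    "shift (cm) and turn (deg) in tool axes to reach TCP pos p (or fingertip if tip) with rpy"
    o=o or get_obs(); A=Rt(o); B=A if rpy is None else R.from_euler('xyz',rpy).as_matrix()
    p=np.array(p,float)
    if tip: p=p-B[:,2]*.025
    off=A.T@(p-o['ee_pos'])*100; t=np.degrees(R.from_matrix(A.T@B).as_rotvec())
    return np.round(off,2),np.round(t,1)
def tipcase(o=None):
    o=o or get_obs(); pose=np.load('pose.npy'); w=o['ee_pos']+Rt(o)[:,2]*.025
    d=w[:2]-pose[:2]; a=pose[2]; return np.array([np.cos(a)*d[0]+np.sin(a)*d[1],-np.sin(a)*d[0]+np.cos(a)*d[1],w[2]])
E
python3 - <<'E'
from h import *
pose=np.load('pose.npy')
print(plan([.237,.467,.42]))
print(plan(case2w([-.09,0,.42],pose)[0],[np.pi,0,np.pi+.189]), case2w([-.09,0,.42],pose))
E
```

```text
(array([ 1.000e-02, -1.300e-01, -1.942e+01]), array([0., 0., 0.]))
(array([-39.75, -22.68, -19.42]), array([ -0. ,  -0. , -37.7])) [[0.48941728 0.08595643 0.42      ]]
```

```bash
python3 -m creep '{"offset":[[0,0,-5],[0,0,-10],[0,0,-15],[0,0,-19.4],[-4,-2.3,-19.4],[-8,-4.6,-19.4],[-12,-6.9,-19.4],[-16,-9.2,-19.4],[-20,-11.5,-19.4],[-24,-13.8,-19.4]],"turn":[[0,0,0],[0,0,0],[0,0,0],[0,0,0],[0,0,-4],[0,0,-8],[0,0,-12],[0,0,-16],[0,0,-20],[0,0,-24]],"fingers":[0,0,0,0,0,0,0,0,0,0]}' 30
python3 - <<'E'
from h import *
pose=np.load('pose.npy')
print(get_obs()['joint_pos'],plan(case2w([-.09,0,.42],pose)[0],[np.pi,0,np.pi+.189]))
E
```

```text
clock: 2.45
ee_pos: [0.3898, 0.2348, 0.42]
eef_rot: [3.141, 0.001, 3.094]
wrist_force: [0.8, 1.3, -0.7]
grip_width: -0.0001
[ 5.42079486e-01  1.30381816e-01  1.97201616e-01  1.63686949e+00
 -1.91684514e-05  5.89780810e-01] (array([-10.66, -14.39,   0.  ]), array([  0. ,   0. , -13.6]))
```

```bash
python3 -m creep '{"offset":[[-3,-4,0],[-6,-8,0],[-9,-12,0],[-10.7,-14.4,0],[-10.7,-14.4,0],[-10.7,-14.4,0]],"turn":[[0,0,-4],[0,0,-8],[0,0,-12],[0,0,-13.6],[0,0,-13.6],[0,0,-13.6]],"fingers":[0,0,0,0,0,0]}'
python3 - <<'E'
from h import *
c=snap('wrist','w1.png'); print(c['obs']['ee_pos'],c['obs']['eef_rot'],c['obs']['joint_pos'],c['obs']['wrist_force'])
E
```

```text
clock: 3.05
ee_pos: [0.4899, 0.0855, 0.4198]
eef_rot: [3.141, -0.0, -2.954]
wrist_force: [-0.1, -0.2, 0.6]
grip_width: 0.0003
[0.48989756 0.08546474 0.4197768 ] [ 3.14074414e+00 -8.23994786e-05 -2.95398116e+00] [ 1.72160973e-01  2.09717837e-01  2.95932180e-01  1.65710617e+00
  8.47134755e-04 -1.54505256e-02] [-0.06356604 -0.22610398  0.61404104]
```

View pics/w1.png

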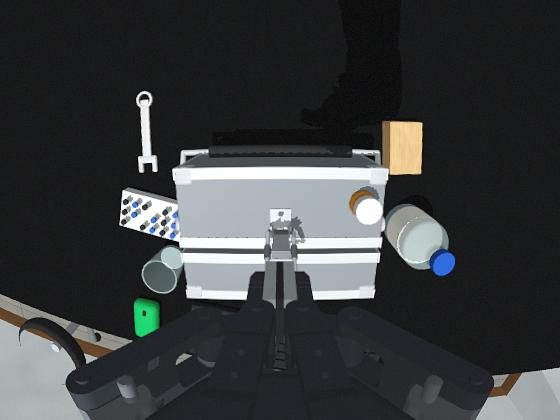

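```bash
cat >> h.py <<'E'
def projw(c,P):
    P=np.atleast_2d(P); o=c['obs']; q=(P-o['ee_pos'])@Rt(o); M=c['tool_from_camera']
    q=(q-M[:3,3])@M[:3,:3]; x,y,z=q[:,0],-q[:,1],-q[:,2]
    r=np.hypot(x,y); th=np.arctan2(r,z); K=c['K']
    return np.c_[K[0,2]+K[0,0]*th*x/r,K[1,2]+K[1,1]*th*y/r]
def zoom(fn,out,x0,x1,y0,y1,f):
    a=cv2.imread('pics/'+fn)[y0:y1,x0:x1]; cv2.imwrite('pics/'+out,cv2.resize(a,None,fx=f,fy=f,interpolation=cv2.INTER_CUBIC))
def save(c,fn): pickle.dump({k:v for k,v in c.items()},open(fn,'wb'))
E
python3 - <<'E'
from h import *
c=snap('wrist','w1.png'); save(c,'w1.pkl'); pose=np.load('pose.npy')
zoom('w1.png','w1z.png',240,340,190,290,6)
for k,v in dict(bl=(-.105,.13,.19),br=(-.105,-.13,.19),bsl=(-.003,.13,.19),bsr=(-.003,-.13,.19)).items(): print(k,projw(c,case2w(v,pose)))
for k,v in dict(ll=(.072,.13,.19),lr=(.072,-.13,.19),lsl=(.003,.13,.19),lsr=(.003,-.13,.19)).items(): print(k,projw(c,case2w(lidp(v),pose)))
for lv in (1.15,1.3,1.45,1.6):
        L=latch(lv,2.55); print(lv,{k:np.round((projw(c,case2w(v,pose))[0]-[240,190])*6,0).tolist() for k,v in L.items()})
E
```

```text
bl [[386.14138718 167.90524686]]
br [[172.56080019 167.82148077]]
bsl [[378.86734303 245.39319244]]
bsr [[179.73083819 245.43441424]]
ll [[371.47553384 296.64925544]]
lr [[187.05257714 296.75261738]]
lsl [[377.91448725 252.96390131]]
lsr [[180.67361878 253.01559963]]
1.15 {'piv': [237.0, 242.0], 'pin': [237.0, 231.0], 'tip': [237.0, 238.0], 'thumb': [238.0, 234.0], 'bar': [238.0, 406.0]}
1.3 {'piv': [237.0, 242.0], 'pin': [237.0, 238.0], 'tip': [237.0, 289.0], 'thumb': [238.0, 298.0], 'bar': [237.0, 454.0]}
1.45 {'piv': [237.0, 242.0], 'pin': [237.0, 246.0], 'tip': [237.0, 339.0], 'thumb': [238.0, 360.0], 'bar': [237.0, 495.0]}
1.6 {'piv': [237.0, 242.0], 'pin': [237.0, 254.0], 'tip': [237.0, 385.0], 'thumb': [238.0, 417.0], 'bar': [237.0, 529.0]}
```

View pics/w1z.png

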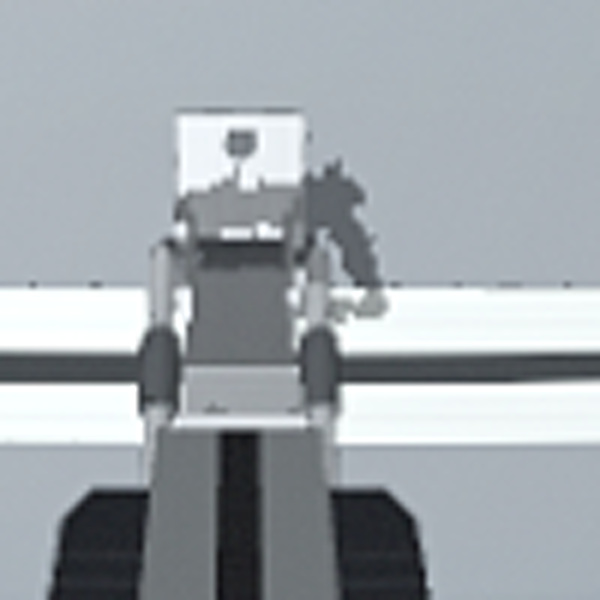

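```bash
python3 - <<'E'
import cv2,numpy as np
a=cv2.imread('pics/w1.png')
t=[a[y:y+40,x:x+50] for x,y in ((160,155),(355,155),(165,230),(355,230),(165,275),(355,275))]
r=[cv2.resize(i,None,fx=6,fy=6,interpolation=cv2.INTER_CUBIC) for i in t]
cv2.imwrite('pics/w1c.png',np.vstack([np.hstack(r[i:i+2]) for i in (0,2,4)])[:, :])
E
```

```text
(no output)
```

View pics/w1c.png

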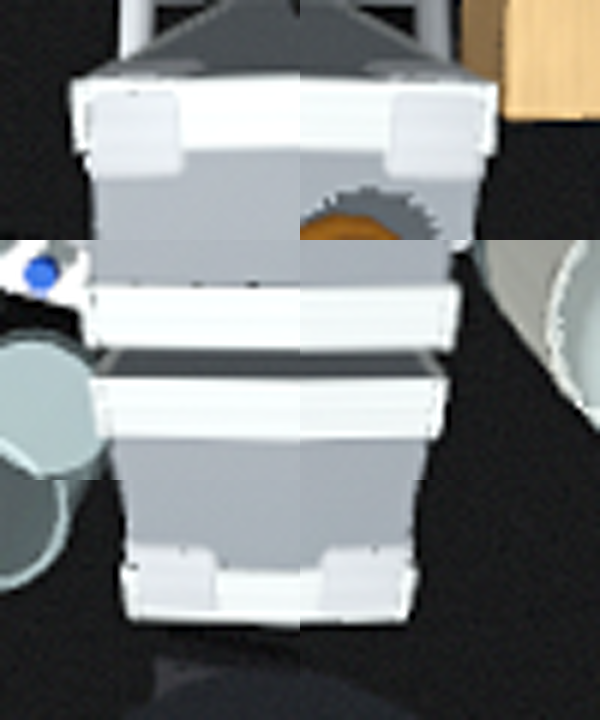

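```bash
python3 - <<'E'
from h import *
pose=np.load('pose.npy')+[.0005,.0005,0]; np.save('pose.npy',pose)
rp=[np.pi,0,np.pi+pose[2]]
print(tipcase())
print(plan(case2w([-.060,0,.246],pose)[0],rp,True))
print(plan(case2w([-.024,0,.246],pose)[0],rp,True))
E
```

```text
[-9.05226970e-02  2.76367419e-04  3.95174719e-01]
(array([-3.04, -0.04, 14.92]), array([0. , 0. , 0.1]))
(array([-6.64, -0.04, 14.92]), array([0. , 0. , 0.1]))
```

```bash
python3 -m creep '{"offset":[[-1,0,4],[-2,0,8],[-3,0,12],[-3,0,14.9],[-3,0,14.9],[-4,0,14.9],[-5,0,14.9],[-5.8,0,14.9],[-6.2,0,14.9],[-6.2,0,14.9]],"turn":[[0,0,0],[0,0,0],[0,0,0],[0,0,0],[0,0,0],[0,0,0],[0,0,0],[0,0,0],[0,0,0],[0,0,0]],"fingers":[0,0,0,0,0,0,0,0,0,0]}'
python3 - <<'E'
from h import *
print(tipcase())
for n in('top','side','wrist'):
    c=snap(n,n+'2.png'); save(c,n+'2.pkl')
zoom('top2.png','top2z.png',200,290,160,250,6)
zoom('side2.png','side2z.png',240,340,170,270,6)
E
```

```text
clock: 4.15
ee_pos: [0.5516, 0.0987, 0.2718]
eef_rot: [3.141, 0.002, -2.951]
wrist_force: [-0.2, 0.2, -0.5]
grip_width: -0.0001
[-0.02711501  0.00040362  0.24676809]
```

View pics/top2z.png

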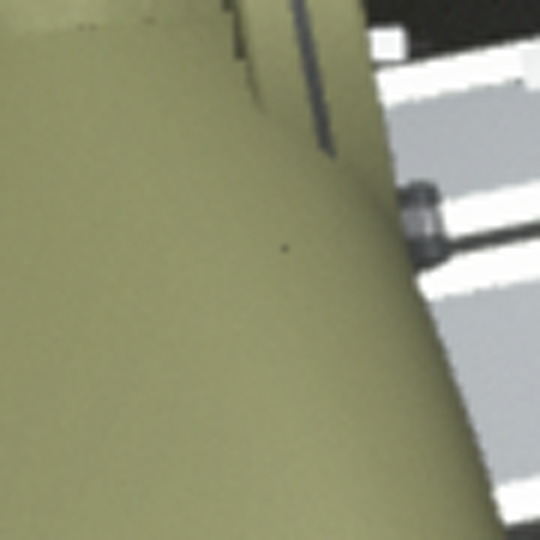

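View pics/side2z.png

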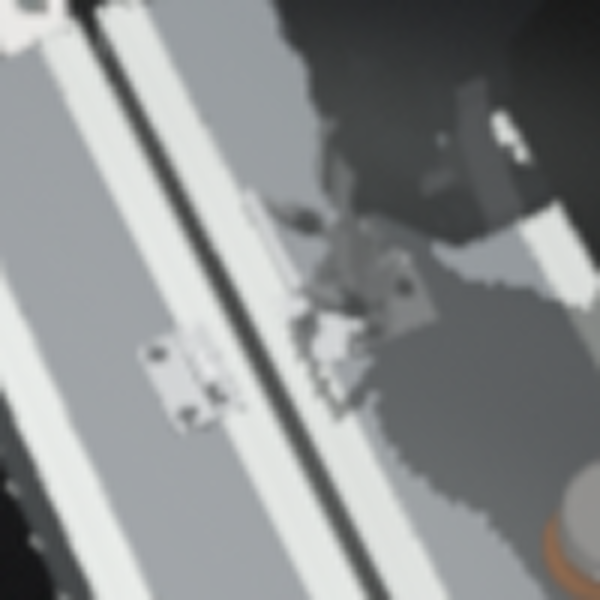

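View pics/wrist2.png

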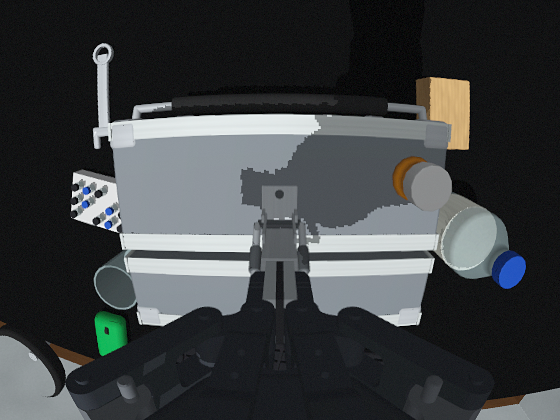

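```bash
python3 - <<'E'
from h import *
pose=np.load('pose.npy')
zoom('wrist2.png','w2z.png',230,330,170,270,6)
cw=pickle.load(open('wrist2.pkl','rb'));cs=pickle.load(open('side2.pkl','rb'))
t=tipcase(cw['obs'])
for n,P in dict(tipc=t,px=t+[.011,0,0],mx=t-[.011,0,0],up=t+[0,0,.03],keep=lidp([.02,0,.207])[0],pl=[-.047,0,.192],plr=[-.05,.015,.192]).items():
    print(n,((projw(cw,case2w(P,pose))[0]-[230,170])*6).round(),((proj(cs,case2w(P,pose))[0]-[240,170])*6).round())
for lv in (1.3,1.45,1.6,1.8,2.):
    L=latch(lv,2.55); print(lv,{k:np.round((projw(cw,case2w(v,pose))[0]-[230,170])*6,0).tolist() for k,v in L.items()},{k:np.round((proj(cs,case2w(v,pose))[0]-[240,170])*6,0).tolist() for k,v in L.items()})
E
```

```text
tipc [304. 475.] [360. 230.]
px [304. 576.] [325. 245.]
mx [305. 369.] [394. 216.]
up [306. 621.] [368. 182.]
keep [298. 733.] [187. 356.]
pl [299. 148.] [401. 285.]
plr [424. 124.] [432. 322.]
1.3 {'piv': [299.0, 315.0], 'pin': [299.0, 306.0], 'tip': [302.0, 391.0], 'thumb': [303.0, 407.0], 'bar': [301.0, 708.0]} {'piv': [355.0, 289.0], 'pin': [369.0, 271.0], 'tip': [409.0, 188.0], 'thumb': [423.0, 165.0], 'bar': [324.0, 210.0]}
1.45 {'piv': [299.0, 315.0], 'pin': [299.0, 319.0], 'tip': [302.0, 487.0], 'thumb': [302.0, 530.0], 'bar': [301.0, 780.0]} {'piv': [355.0, 289.0], 'pin': [365.0, 272.0], 'tip': [382.0, 197.0], 'thumb': [390.0, 176.0], 'bar': [292.0, 228.0]}
1.6 {'piv': [299.0, 315.0], 'pin': [299.0, 333.0], 'tip': [301.0, 575.0], 'thumb': [302.0, 642.0], 'bar': [300.0, 834.0]} {'piv': [355.0, 289.0], 'pin': [361.0, 274.0], 'tip': [354.0, 209.0], 'thumb': [355.0, 190.0], 'bar': [262.0, 246.0]}
1.8 {'piv': [299.0, 315.0], 'pin': [299.0, 350.0], 'tip': [301.0, 673.0], 'thumb': [301.0, 764.0], 'bar': [300.0, 878.0]} {'piv': [355.0, 289.0], 'pin': [355.0, 276.0], 'tip': [316.0, 227.0], 'thumb': [310.0, 212.0], 'bar': [226.0, 273.0]}
2.0 {'piv': [299.0, 315.0], 'pin': [299.0, 365.0], 'tip': [300.0, 746.0], 'thumb': [301.0, 850.0], 'bar': [299.0, 893.0]} {'piv': [355.0, 289.0], 'pin': [349.0, 279.0], 'tip': [281.0, 248.0], 'thumb': [266.0, 238.0], 'bar': [196.0, 300.0]}
```

View pics/w2z.png

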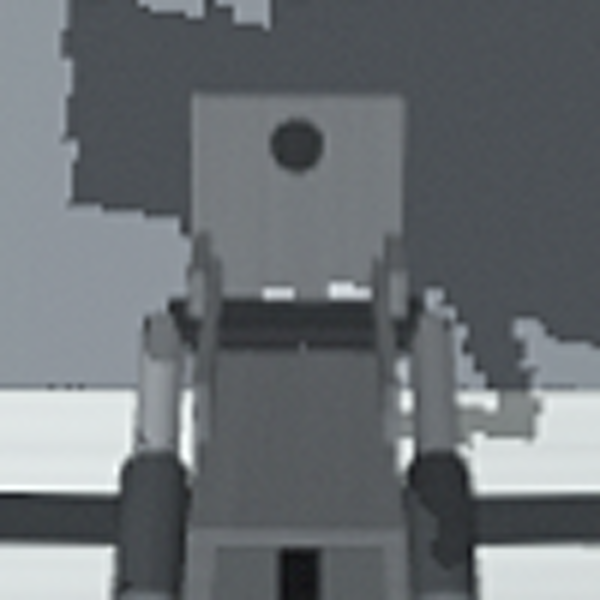

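```bash
python3 - <<'E'
from h import *
cw=pickle.load(open('w1.pkl','rb')); o=cw['obs']
for dx in (-.011,-.005,0,.005,.011):
  for dz in (.0,.025,.03): 
    w=o['ee_pos']+Rt(o)@[dx,0,dz]; print(dx,dz,projw(cw,w)[0].round(1), projw(cw,o['ee_pos']+Rt(o)@[dx,.013,dz])[0].round(1))
a=cv2.imread('pics/w1.png'); 
zoom('w1.png','w1f.png',200,360,240,390,5)
E
```

```text
-0.011 0.0 [280.9 287.4] [305.6 287.2]
-0.011 0.025 [280.6 266. ] [302.5 265.9]
-0.011 0.03 [280.6 262.3] [301.9 262.3]
-0.005 0.0 [280.9 277.4] [306.  277.3]
-0.005 0.025 [280.7 256.9] [302.8 256.9]
-0.005 0.03 [280.6 253.4] [302.2 253.3]
0 0.0 [280.9 268.9] [306.4 268.8]
0 0.025 [280.7 249.2] [303.  249.1]
0 0.03 [280.6 245.8] [302.4 245.7]
0.005 0.0 [281.  260.1] [306.7 260. ]
0.005 0.025 [280.7 241.2] [303.3 241.2]
0.005 0.03 [280.7 238. ] [302.7 237.9]
0.011 0.0 [281.  249.3] [307.1 249.2]
0.011 0.025 [280.7 231.5] [303.5 231.4]
0.011 0.03 [280.7 228.4] [302.9 228.4]
```

View pics/w1f.png

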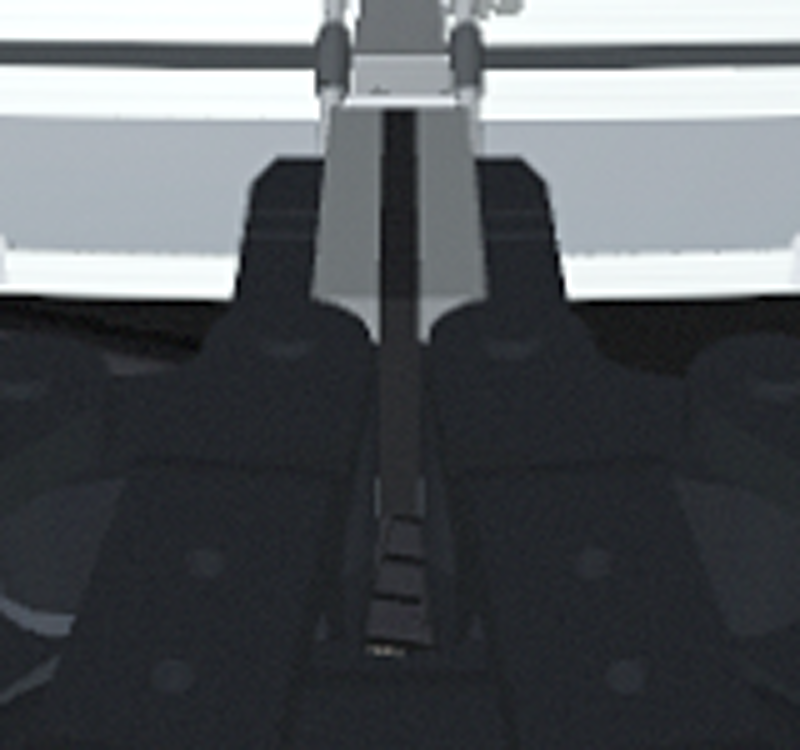

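```bash
python3 - <<'E'
from h import *
a=cv2.imread('pics/side0.png')[180:250,255:325];b=cv2.imread('pics/side2.png')[180:250,255:325]
f=lambda i:cv2.resize(i,None,fx=5.7,fy=5.7,interpolation=cv2.INTER_NEAREST)
cv2.imwrite('pics/cmp.png',np.hstack([f(a),f(b)]))
E
```

```text
(no output)
```

View pics/cmp.png

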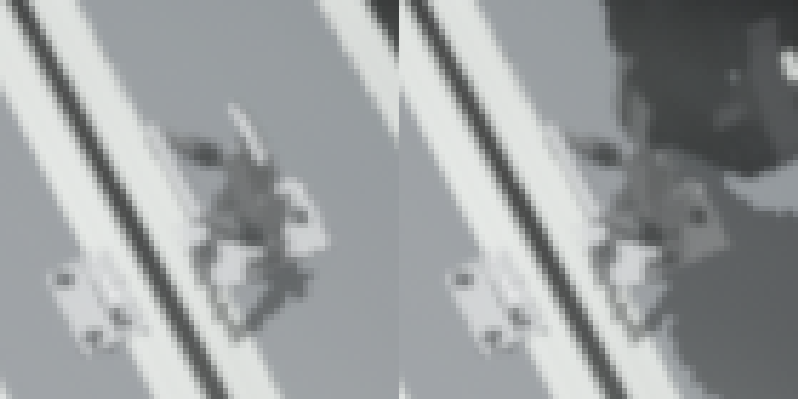

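```bash
python3 -m creep '{"offset":[[2.5,0,0],[5,0,0],[5,0,0]],"turn":[[0,0,0],[0,0,0],[0,0,0]],"fingers":[0,0,0]}'
python3 - <<'E'
from h import *
print(tipcase()); pose=np.load('pose.npy')
c=snap('side','side3.png'); save(c,'side3.pkl'); o=c['obs']
zoom('side3.png','side3z.png',260,360,150,250,6)
for dx in (-.011,0,.011):
  for dz in (-.01,0,.012,.025):
    print(dx,dz,((proj(c,o['ee_pos']+Rt(o)@[dx,0,dz])[0]-[260,150])*6).round())
E
```

```text
clock: 4.6
ee_pos: [0.4976, 0.0881, 0.2716]
eef_rot: [3.141, -0.002, -2.952]
wrist_force: [-0.1, 0.5, 0.6]
grip_width: -0.0
[-8.21458054e-02  2.18520253e-04  2.46620255e-01]
-0.011 -0.01 [388. 236.]
-0.011 0 [384. 253.]
-0.011 0.012 [378. 274.]
-0.011 0.025 [373. 295.]
0 -0.01 [423. 222.]
0 0 [418. 239.]
0 0.012 [413. 260.]
0 0.025 [407. 281.]
0.011 -0.01 [458. 207.]
0.011 0 [453. 225.]
0.011 0.012 [447. 246.]
0.011 0.025 [440. 267.]
```

View pics/side3z.png

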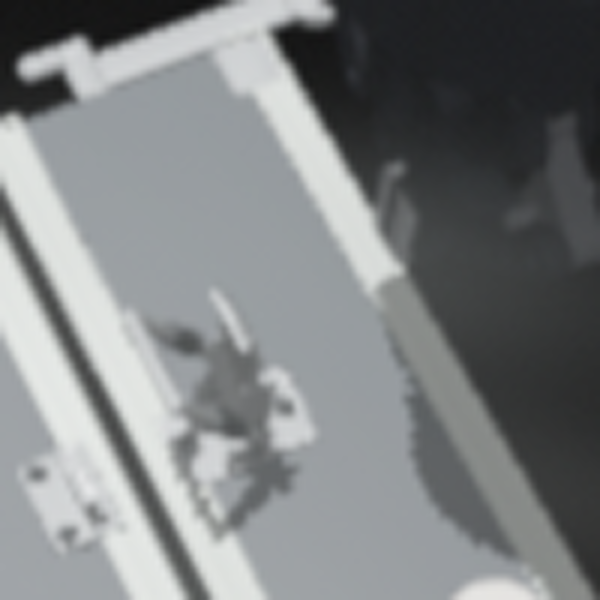

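View pics/side3.png

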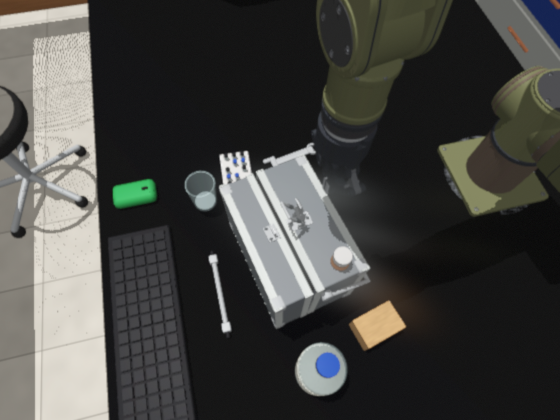

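```bash
python3 -m creep '{"offset":[[0,0,3],[0,0,5],[0,0,5.2],[0,0,5.3],[0,0,5.4],[0,0,5.5],[0,0,5.5]],"turn":[[0,0,0],[0,0,0],[0,0,0],[0,0,0],[0,0,0],[0,0,0],[0,0,0]],"fingers":[0,0,0,0,0,0,0]}'
python3 - <<'E'
from h import *
c=snap('side','side4.png'); save(c,'side4.pkl'); o=c['obs']; print(o['ee_pos'],o['wrist_force'])
zoom('side4.png','side4z.png',260,360,150,250,6)
for dx in (-.011,0,.011):
  for dz in (0,.012,.025):
    print(dx,dz,((proj(c,o['ee_pos']+Rt(o)@[dx,0,dz])[0]-[260,150])*6).round())
E
```

```text
clock: 5.35
ee_pos: [0.5003, 0.0887, 0.2174]
eef_rot: [3.141, 0.002, -2.952]
wrist_force: [-0.6, -0.5, -0.6]
grip_width: 0.0
[0.50026247 0.08866535 0.21743784] [-0.61969805 -0.52534914 -0.56447882]
-0.011 0 [353. 343.]
-0.011 0.012 [348. 361.]
-0.011 0.025 [344. 379.]
0 0 [385. 330.]
0 0.012 [380. 348.]
0 0.025 [375. 366.]
0.011 0 [418. 316.]
0.011 0.012 [412. 334.]
0.011 0.025 [406. 353.]
```

View pics/side4z.png

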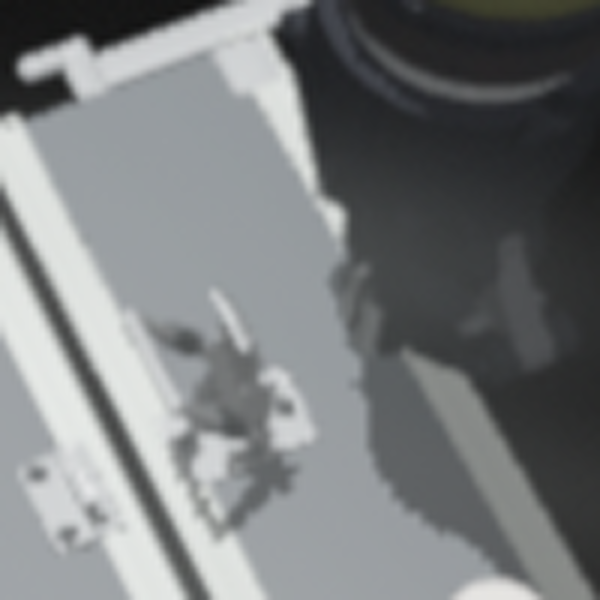

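```bash
python3 -m creep '{"offset":[[0,0,0.3],[0,0,0.6],[0,0,0.8],[0,0,1.0],[0,0,1.0]],"turn":[[0,0,0],[0,0,0],[0,0,0],[0,0,0],[0,0,0]],"fingers":[0,0,0,0,0]}'
python3 -m creep '{"offset":[[0,0,0.1],[0,0,0.2],[0,0,0.3],[0,0,0.4],[0,0,0.4]],"turn":[[0,0,0],[0,0,0],[0,0,0],[0,0,0],[0,0,0]],"fingers":[0,0,0,0,0]}'
```

```text
clock: 5.9
ee_pos: [0.4998, 0.0886, 0.2069]
eef_rot: [3.141, 0.001, -2.952]
wrist_force: [-0.3, -0.5, -0.2]
grip_width: 0.0003
clock: 6.4
ee_pos: [0.4997, 0.0886, 0.2028]
eef_rot: [3.141, 0.0, -2.952]
wrist_force: [-0.4, 0.3, -0.2]
grip_width: -0.0002
```

```bash
python3 -m creep '{"offset":[[0,0,0.1],[0,0,0.2],[0,0,0.2]],"turn":[[0,0,0],[0,0,0],[0,0,0]],"fingers":[0,0,0]}'
python3 -m creep '{"offset":[[0,0,0.1],[0,0,0.2],[0,0,0.2]],"turn":[[0,0,0],[0,0,0],[0,0,0]],"fingers":[0,0,0]}'
```

```text
clock: 6.7
ee_pos: [0.4996, 0.0886, 0.2006]
eef_rot: [3.141, 0.0, -2.952]
wrist_force: [-0.7, -0.2, 0.3]
grip_width: -0.0001
clock: 7.0
ee_pos: [0.4995, 0.0886, 0.1984]
eef_rot: [3.141, -0.0, -2.952]
wrist_force: [-0.3, -0.4, 0.4]
grip_width: -0.0001
```

```bash
python3 -m creep '{"offset":[[0,0,0.1],[0,0,0.2],[0,0,0.2]],"turn":[[0,0,0],[0,0,0],[0,0,0]],"fingers":[0,0,0]}'
python3 - <<'E'
from h import *
c=snap('side','side5.png'); o=c['obs']; print(o['ee_pos'],o['wrist_force'])
zoom('side5.png','side5z.png',260,360,150,250,6)
c=snap('wrist','w5.png'); zoom('w5.png','w5z.png',180,380,160,310,4)
E
```

```text
clock: 7.3
ee_pos: [0.4994, 0.0885, 0.1962]
eef_rot: [3.141, -0.001, -2.952]
wrist_force: [0.6, 0.3, -0.3]
grip_width: 0.0004
[0.49936592 0.08852113 0.19623747] [ 0.59061914  0.34314078 -0.32012952]
```

View pics/side5z.png

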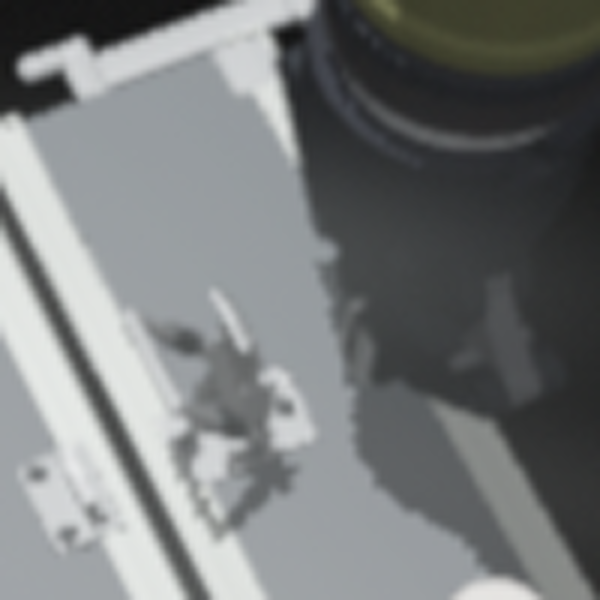

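View pics/w5z.png

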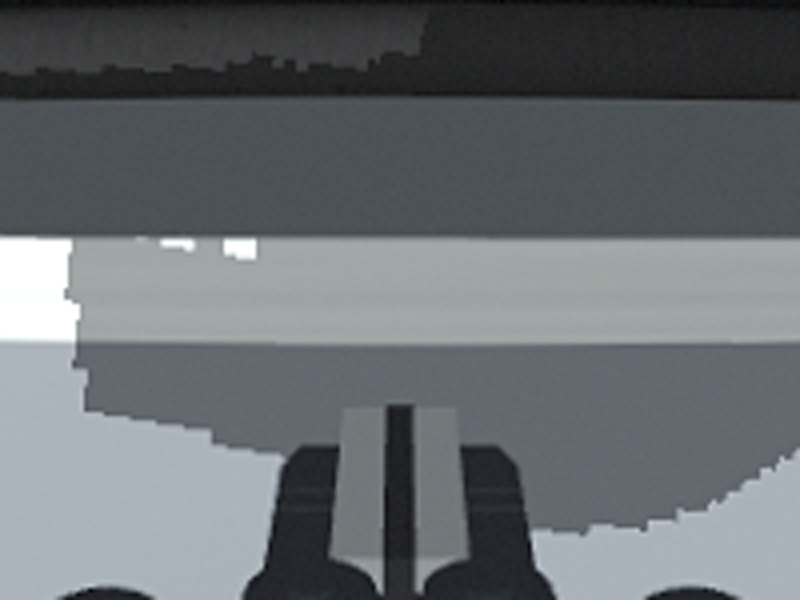

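```bash
python3 -m creep '{"offset":[[0,0,0.1],[0,0,0.2],[0,0,0.2]],"turn":[[0,0,0],[0,0,0],[0,0,0]],"fingers":[0,0,0]}'
python3 -m creep '{"offset":[[0,0,0.1],[0,0,0.1]],"turn":[[0,0,0],[0,0,0]],"fingers":[0,0]}'
python3 -m creep '{"offset":[[0,0,0.1],[0,0,0.1]],"turn":[[0,0,0],[0,0,0]],"fingers":[0,0]}'
```

```text
clock: 7.7
ee_pos: [0.4994, 0.0885, 0.1942]
eef_rot: [3.141, -0.001, -2.952]
wrist_force: [-0.5, 0.5, -0.5]
grip_width: 0.0001
clock: 7.9
ee_pos: [0.4993, 0.0885, 0.1931]
eef_rot: [3.141, -0.001, -2.952]
wrist_force: [-0.1, -0.3, 0.1]
grip_width: -0.0002
clock: 8.1
ee_pos: [0.4991, 0.0885, 0.1919]
eef_rot: [3.141, -0.001, -2.952]
wrist_force: [0.2, 1.1, 0.4]
grip_width: 0.0
```

```bash
python3 -m creep '{"offset":[[0,0,0.1],[0,0,0.1]],"turn":[[0,0,0],[0,0,0]],"fingers":[0,0]}'
python3 -m creep '{"offset":[[0,0,0.1],[0,0,0.1]],"turn":[[0,0,0],[0,0,0]],"fingers":[0,0]}'
python3 - <<'E'
from h import *
c=snap('wrist','w6.png'); zoom('w6.png','w6z.png',180,380,160,310,4)
E
```

```text
clock: 8.3
ee_pos: [0.499, 0.0885, 0.1907]
eef_rot: [3.141, -0.001, -2.952]
wrist_force: [-0.6, 0.2, -0.8]
grip_width: 0.0001
clock: 8.5
ee_pos: [0.4989, 0.0885, 0.1896]
eef_rot: [3.141, -0.002, -2.952]
wrist_force: [0.0, -0.7, 0.2]
grip_width: 0.0003
```

View pics/w6z.png

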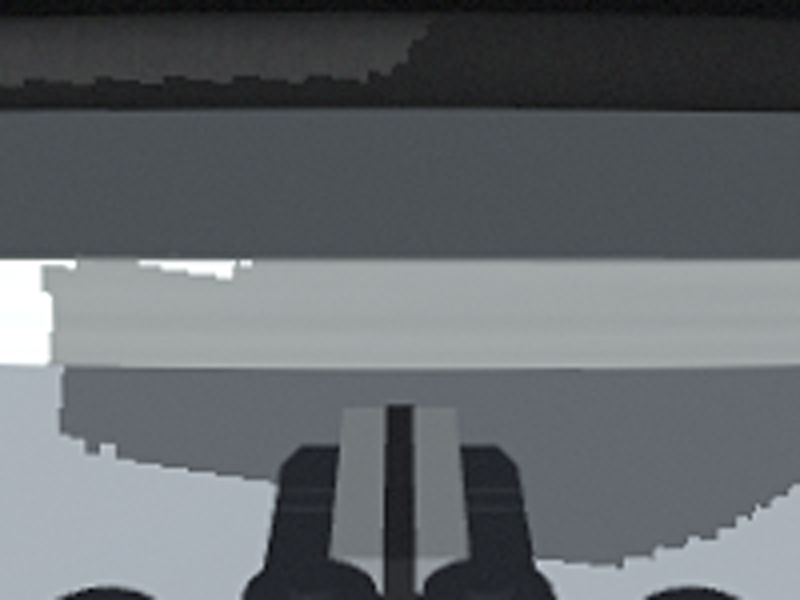

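```bash
python3 - <<'E'
from h import *
c=snap('wrist','w6.png'); pose=np.load('pose.npy')
for x in (-.105,-.09,-.08): print(x,projw(c,case2w([x,0,.19],pose))[0])
o=c['obs']; print(o)
for dx in (-.011,0,.011):
  print(dx,[projw(c,o['ee_pos']+Rt(o)@[dx,0,dz])[0][1].round(1) for dz in (-.03,-.02,-.01,0,.01)])
E
```

```text
-0.105 [280.53228258 224.35776746]
-0.09 [280.44701115 252.72770569]
-0.08 [280.39048533 270.49561535]
{'clock': 8.55, 'joint_pos': array([ 1.75028771e-01,  2.48808720e-01, -2.50271607e-01,  1.07334534e+00,
        7.35078848e-04, -1.49793815e-02]), 'joint_vel': array([-5.71942212e-04,  7.71153948e-05,  2.35861283e-03,  2.52131209e-03,
       -8.17818820e-04,  2.44158556e-04]), 'effort': array([ 2.55126633e-04, -3.91138029e+01,  2.46249586e+01,  5.04460957e-03,
        2.60786983e-03,  7.07065233e-07]), 'ee_pos': array([0.49894649, 0.08847612, 0.1896562 ]), 'eef_rot': array([ 3.14083325e+00, -1.61814652e-03, -2.95158449e+00]), 'wrist_force': array([ 0.2851636 ,  0.44522794, -0.40998378]), 'wrist_torque': array([-0.04854301, -0.00937875,  0.03769283]), 'grip_width': 7.018550090525014e-06}
-0.011 [np.float64(321.2), np.float64(308.7), np.float64(297.5), np.float64(287.4), np.float64(278.2)]
0 [np.float64(300.8), np.float64(288.9), np.float64(278.3), np.float64(268.9), np.float64(260.4)]
0.011 [np.float64(278.5), np.float64(267.6), np.float64(257.9), np.float64(249.3), np.float64(241.6)]
```

```bash
python3 - <<'E'
from h import *
c=snap('side','side6.png'); o=c['obs']
a=cv2.imread('pics/side6.png')[185:245,285:365]; a=cv2.convertScaleAbs(a,alpha=1.8,beta=10)
cv2.imwrite('pics/side6z.png',cv2.resize(a,None,fx=10,fy=10,interpolation=cv2.INTER_CUBIC))
for dx in (-.011,0,.011):
  for dy in (-.007,.007):
    print(dx,dy,[((proj(c,o['ee_pos']+Rt(o)@[dx,dy,dz])[0]-[285,185])*10).round().tolist() for dz in (-.03,-.02,-.01,0,.01,.025)])
E
```

```text
-0.011 -0.007 [[328.0, 183.0], [322.0, 208.0], [316.0, 232.0], [310.0, 255.0], [305.0, 278.0], [297.0, 312.0]]
-0.011 0.007 [[364.0, 246.0], [358.0, 271.0], [351.0, 294.0], [345.0, 317.0], [339.0, 340.0], [330.0, 372.0]]
0 -0.007 [[382.0, 160.0], [375.0, 185.0], [369.0, 210.0], [362.0, 234.0], [356.0, 257.0], [347.0, 291.0]]
0 0.007 [[419.0, 224.0], [411.0, 248.0], [404.0, 272.0], [397.0, 295.0], [391.0, 318.0], [381.0, 351.0]]
0.011 -0.007 [[436.0, 138.0], [428.0, 163.0], [421.0, 188.0], [414.0, 212.0], [407.0, 235.0], [398.0, 270.0]]
0.011 0.007 [[473.0, 201.0], [465.0, 226.0], [457.0, 250.0], [450.0, 273.0], [442.0, 296.0], [432.0, 329.0]]
```

View pics/side6z.png

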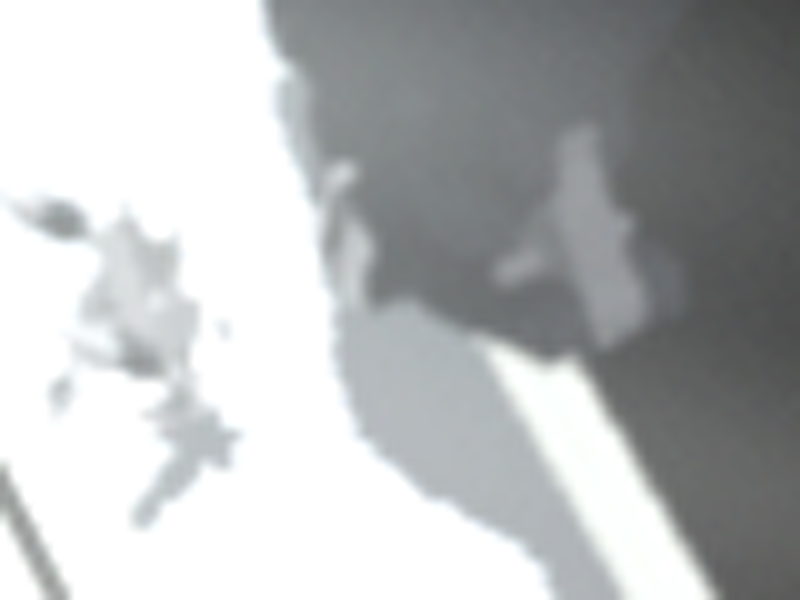

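```bash
python3 -m creep '{"offset":[[0,0,0.3],[0,0,0.6],[0,0,0.7],[0,0,0.7]],"turn":[[0,0,0],[0,0,0],[0,0,0],[0,0,0]],"fingers":[0,0,0,0]}'
python3 -m creep '{"offset":[[0,0,0.1],[0,0,0.2],[0,0,0.2]],"turn":[[0,0,0],[0,0,0],[0,0,0]],"fingers":[0,0,0]}'
python3 -m creep '{"offset":[[0,0,0.1],[0,0,0.1]],"turn":[[0,0,0],[0,0,0]],"fingers":[0,0]}'
python3 -m creep '{"offset":[[0,0,0.1],[0,0,0.1]],"turn":[[0,0,0],[0,0,0]],"fingers":[0,0]}'
```

```text
clock: 9.05
ee_pos: [0.4992, 0.0885, 0.1845]
eef_rot: [3.141, 0.0, -2.952]
wrist_force: [-3.9, -1.1, 12.5]
grip_width: -0.0001
clock: 9.35
ee_pos: [0.4992, 0.0885, 0.1845]
eef_rot: [3.141, 0.002, -2.952]
wrist_force: [-4.0, -0.5, 12.9]
grip_width: -0.0001
clock: 9.55
ee_pos: [0.4992, 0.0885, 0.1845]
eef_rot: [3.141, 0.003, -2.952]
wrist_force: [-2.1, -1.0, 8.9]
grip_width: 0.0001
clock: 9.75
ee_pos: [0.4992, 0.0885, 0.1845]
eef_rot: [3.141, 0.004, -2.952]
wrist_force: [-2.6, -0.6, 7.8]
grip_width: -0.0
```

```bash
cat >> h.py <<'E'
NOSE=-.006
def plan(p,rpy=None,tip=False,o=None):
    o=o or get_obs(); A=Rt(o); B=A if rpy is None else R.from_euler('xyz',rpy).as_matrix()
    p=np.array(p,float)
    if tip: p=p-B[:,2]*NOSE
    off=A.T@(p-o['ee_pos'])*100; t=np.degrees(R.from_matrix(A.T@B).as_rotvec())
    return np.round(off,2),np.round(t,1)
def tipcase(o=None):
    o=o or get_obs(); pose=np.load('pose.npy'); w=o['ee_pos']+Rt(o)[:,2]*NOSE
    d=w[:2]-pose[:2]; a=pose[2]; return np.array([np.cos(a)*d[0]+np.sin(a)*d[1],-np.sin(a)*d[0]+np.cos(a)*d[1],w[2]])
def pc(x,z,y=0.,tilt=0.):
    "plan to fingertip at case x,y,z (mm); tilt deg>0: gripper leans to lid side"
    pose=np.load('pose.npy'); B=R.from_euler('z',pose[2])*R.from_euler('y',np.radians(tilt))*R.from_euler('xyz',[np.pi,0,np.pi])
    return plan(case2w(np.array([x,y,z])/1e3,pose)[0],B.as_euler('xyz'),True)
E
python3 - <<'E'
from h import *
print(tipcase()); print(pc(-70,246)); print(pc(-60,246));print(pc(-25,246)); print(pc(-25,246,tilt=20))
E
```

```text
[-0.08049797  0.00027366  0.19052162]
(array([-1.07, -0.03, -5.54]), array([0. , 0.2, 0. ]))
(array([-2.07, -0.03, -5.54]), array([0. , 0.2, 0. ]))
(array([-5.57, -0.03, -5.53]), array([0. , 0.2, 0. ]))
(array([-5.36, -0.03, -5.56]), array([ 0. , 20.2,  0.1]))
```

```bash
python3 -m creep '{"offset":[[0,0,-2.5],[0,0,-5.5],[-1.5,0,-5.5],[-2.5,0,-5.5],[-3.5,0,-5.5],[-4.5,0,-5.5],[-5.2,0,-5.5],[-5.6,0,-5.5],[-5.6,0,-5.5]],"turn":[[0,0,0],[0,0,0],[0,0,0],[0,0,0],[0,0,0],[0,0,0],[0,0,0],[0,0,0],[0,0,0]],"fingers":[0,0,0,0,0,0,0,0,0]}'
python3 - <<'E'
from h import *
print(tipcase())
c=snap('side','side7.png'); save(c,'side7.pkl')
zoom('side7.png','side7z.png',240,340,170,270,6)
pose=np.load('pose.npy')
for lv in (1.6,1.8,1.9,2.,2.1):
    L=latch(lv,2.55); print(lv,{k:np.round((proj(c,case2w(v,pose))[0]-[240,170])*6,0).tolist() for k,v in L.items()})
E
```

```text
clock: 10.65
ee_pos: [0.5545, 0.0991, 0.2392]
eef_rot: [3.141, 0.004, -2.952]
wrist_force: [-0.2, -0.4, -0.5]
grip_width: -0.0002
[-0.02425653  0.00027966  0.24524206]
1.6 {'piv': [355.0, 289.0], 'pin': [361.0, 274.0], 'tip': [354.0, 209.0], 'thumb': [355.0, 190.0], 'bar': [262.0, 246.0]}
1.8 {'piv': [355.0, 289.0], 'pin': [355.0, 276.0], 'tip': [316.0, 227.0], 'thumb': [310.0, 212.0], 'bar': [226.0, 273.0]}
1.9 {'piv': [355.0, 289.0], 'pin': [352.0, 278.0], 'tip': [298.0, 237.0], 'thumb': [287.0, 225.0], 'bar': [210.0, 286.0]}
2.0 {'piv': [355.0, 289.0], 'pin': [349.0, 279.0], 'tip': [281.0, 248.0], 'thumb': [266.0, 238.0], 'bar': [196.0, 300.0]}
2.1 {'piv': [355.0, 289.0], 'pin': [346.0, 281.0], 'tip': [264.0, 259.0], 'thumb': [246.0, 251.0], 'bar': [183.0, 313.0]}
```

View pics/side7z.png

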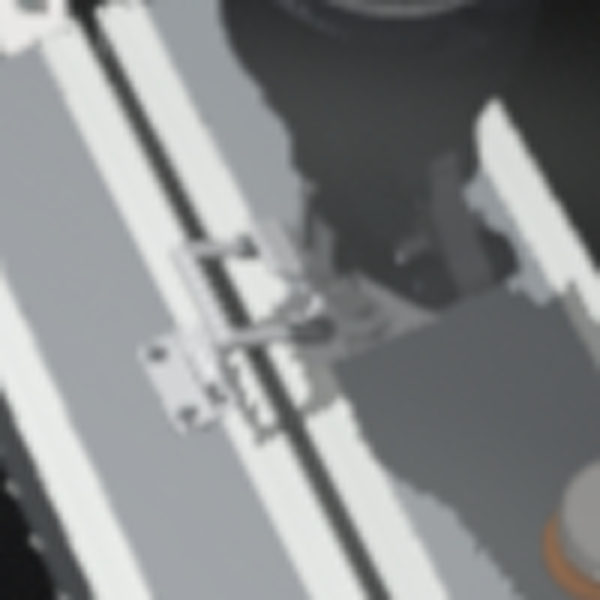

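```bash
python3 -m creep '{"offset":[[2,0,0],[3.5,0,-1],[3.5,0,-5],[3.5,0,-10],[0,0,-10.5],[-4,0,-10.5],[-4.8,0,-10.5],[-4.8,0,-10.5]],"turn":[[0,0,0],[0,0,0],[0,0,0],[0,0,0],[0,2,0],[0,5,0],[0,8,0],[0,8,0]],"fingers":[0,0,0,0,0,0,0,0]}'
python3 - <<'E'
from h import *
print(tipcase()); print(pc(26,252,tilt=8));print(pc(26,224,tilt=8)); print(pc(26,229,tilt=8)); print(pc(39,229,tilt=8)); print(pc(39,198,tilt=8))
E
```

```text
clock: 11.5
ee_pos: [0.6028, 0.1083, 0.3421]
eef_rot: [3.141, -0.139, -2.951]
wrist_force: [0.8, -0.1, -0.7]
grip_width: 0.0001
[2.58132064e-02 2.25472662e-04 3.48043216e-01]
(array([-1.35, -0.03,  9.51]), array([0., 0., 0.]))
(array([-1.74, -0.03, 12.28]), array([0., 0., 0.]))
(array([-1.67, -0.03, 11.79]), array([0., 0., 0.]))
(array([-2.96, -0.03, 11.61]), array([0., 0., 0.]))
(array([-3.39, -0.03, 14.68]), array([0., 0., 0.]))
```

```bash
python3 -m creep '{"offset":[[-0.5,0,4],[-1.0,0,7],[-1.3,0,9],[-1.4,0,9.8],[-1.5,0,10.6],[-1.6,0,11.4],[-1.7,0,12.2],[-1.7,0,12.2]],"turn":[[0,0,0],[0,0,0],[0,0,0],[0,0,0],[0,0,0],[0,0,0],[0,0,0],[0,0,0]],"fingers":[0,0,0,0,0,0,0,0]}'
python3 - <<'E'
from h import *
print(tipcase()); print(pc(28,230,tilt=8)); print(pc(39.5,230,tilt=8)); print(pc(39.5,198,tilt=8))
c=snap('side','side8.png'); zoom('side8.png','side8z.png',240,340,170,270,6)
c=snap('wrist','w8.png')
E
```

```text
clock: 12.3
ee_pos: [0.6022, 0.1083, 0.2183]
eef_rot: [3.141, -0.14, -2.951]
wrist_force: [0.6, 0.2, 0.1]
grip_width: -0.0
[0.02523518 0.00032604 0.22428134]
(array([-0.19, -0.03, -0.6 ]), array([ 0., -0.,  0.]))
(array([-1.33, -0.03, -0.77]), array([ 0., -0.,  0.]))
(array([-1.78, -0.04,  2.4 ]), array([ 0., -0.,  0.]))
```

View pics/side8z.png

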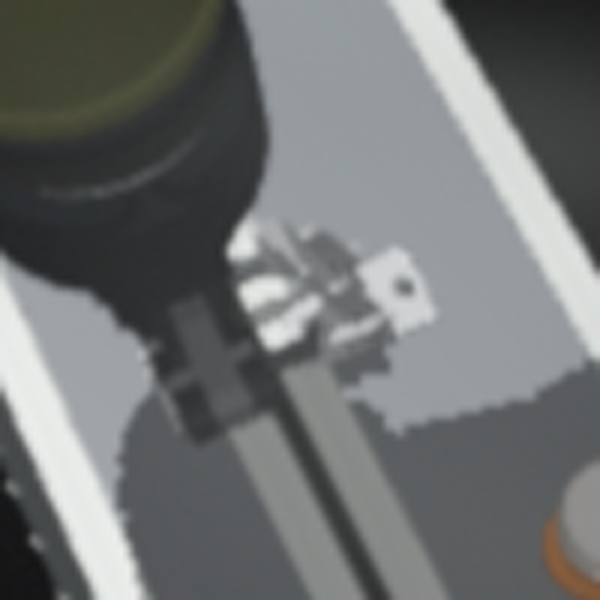

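View pics/w8.png

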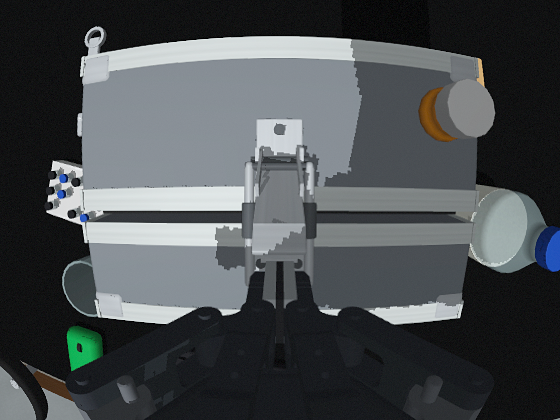

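```bash
python3 - <<'E'
from h import *
a=cv2.imread('pics/w8.png')[140:320,200:360]; cv2.imwrite('pics/w8z.png',cv2.resize(cv2.convertScaleAbs(a,alpha=1.5),None,fx=3.3*1,fy=3.3,interpolation=cv2.INTER_CUBIC))
c=snap('wrist','w8b.png'); pose=np.load('pose.npy'); o=c['obs']
for sl in (.57,.3,.13,0,-.1): 
  L=latch(1.95,1.95+sl); print(sl,L['bar']*1e3,[((projw(c,case2w(L['bar']+[0,y,0],pose))[0]-[200,140])*3.3).round().tolist() for y in(-.015,.015)],(projw(c,case2w(L['thumb'],pose))[0]-[200,140])*3.3)
for dx in (-.011,.011): print([((projw(c,o['ee_pos']+Rt(o)@[dx,dy,-.006])[0]-[200,140])*3.3).round().tolist() for dy in (-.007,.007)])
E
```

```text
0.57 [ 21.84668174   0.         245.5990001 ] [[151.0, 469.0], [380.0, 469.0]] [267.73752317 343.7777429 ]
0.3 [ 28.53937707   0.         231.19640141] [[162.0, 476.0], [368.0, 476.0]] [267.73752317 343.7777429 ]
0.13 [ 30.67667594   0.         221.40912363] [[168.0, 465.0], [362.0, 465.0]] [267.73752317 343.7777429 ]
0 [ 31.17452421   0.         213.76070922] [[172.0, 450.0], [357.0, 451.0]] [267.73752317 343.7777429 ]
-0.1 [ 30.87976996   0.         207.87053764] [[174.0, 436.0], [354.0, 436.0]] [267.73752317 343.7777429 ]
[[222.0, 505.0], [312.0, 505.0]]
[[220.0, 376.0], [316.0, 376.0]]
```

View pics/w8z.png

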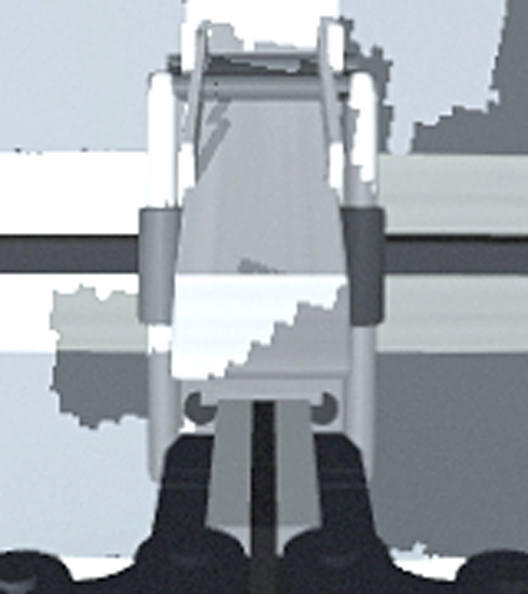

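```bash
python3 -m creep '{"offset":[[-0.2,0,-0.8],[-0.8,0,-0.8],[-1.3,0,-0.8],[-1.3,0,-0.8],[-1.5,0,0.6],[-1.6,0,1.4],[-1.7,0,2.0],[-1.8,0,2.4],[-1.8,0,2.4]],"turn":[[0,0,0],[0,0,0],[0,0,0],[0,0,0],[0,0,0],[0,0,0],[0,0,0],[0,0,0],[0,0,0]],"fingers":[0,0,0,0,0,0,0,0,0]}'
python3 - <<'E'
from h import *
print(tipcase()); pose=np.load('pose.npy')
c=snap('wrist','w9.png'); o=c['obs']
a=cv2.imread('pics/w9.png')[140:320,200:360]; cv2.imwrite('pics/w9z.png',cv2.resize(cv2.convertScaleAbs(a,alpha=1.5),None,fx=3.3*1,fy=3.3,interpolation=cv2.INTER_CUBIC))
for sl in (.13,0,-.1,-.2,-.3): 
  L=latch(1.95,1.95+sl); print(sl,L['bar']*1e3,[((projw(c,case2w(L['bar']+[0,y,0],pose))[0]-[200,140])*3.3).round().tolist() for y in(-.015,.015)],(projw(c,case2w(L['thumb'],pose))[0]-[200,140])*3.3)
E
```

```text
clock: 13.35
ee_pos: [0.6158, 0.1109, 0.1921]
eef_rot: [3.141, -0.142, -2.951]
wrist_force: [0.0, -0.9, 0.3]
grip_width: -0.0001
[0.03905056 0.00037594 0.19806968]
0.13 [ 30.67667594   0.         221.40912363] [[148.0, 443.0], [384.0, 443.0]] [270.50777209 263.61093603]
0 [ 31.17452421   0.         213.76070922] [[154.0, 427.0], [377.0, 427.0]] [270.50777209 263.61093603]
-0.1 [ 30.87976996   0.         207.87053764] [[158.0, 411.0], [373.0, 412.0]] [270.50777209 263.61093603]
-0.2 [ 29.9984523   0.        202.0392187] [[161.0, 393.0], [369.0, 393.0]] [270.50777209 263.61093603]
-0.3 [ 28.53937707   0.         196.32501703] [[164.0, 372.0], [365.0, 372.0]] [270.50777209 263.61093603]
```

View pics/w9z.png

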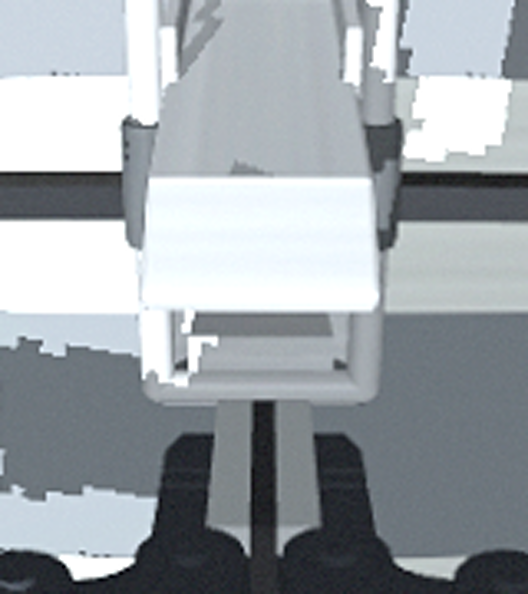

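```bash
sed -i 's/^NOSE=.*/NOSE=-.011/' h.py; python3 -m creep '{"offset":[[0,0,0.2],[0,0,0.4],[0,0,0.5],[0,0,0.5]],"turn":[[0,0,0],[0,0,0],[0,0,0],[0,0,0]],"fingers":[0,0,0,0]}'
cat > look.py <<'E'
import sys
from h import *
n=sys.argv[1]; L0=float(sys.argv[2]) if len(sys.argv)>2 else 1.95
pose=np.load('pose.npy'); print('tip',tipcase().round(4))
c=snap('wrist',f'w{n}.png'); o=c['obs']; print(o['wrist_force'].round(1))
a=cv2.imread(f'pics/w{n}.png')[140:320,200:360]; cv2.imwrite(f'pics/w{n}z.png',cv2.resize(cv2.convertScaleAbs(a,alpha=1.5),None,fx=3.3*1,fy=3.3,interpolation=cv2.INTER_CUBIC))
f=lambda P:((projw(c,case2w(P,pose))[0]-[200,140])*3.3).round().tolist()
for sl in (-.1,-.2,-.3,-.35): 
  L=latch(L0,L0+sl); print(sl,(L['bar'][[0,2]]*1e3).round(1),[f(L['bar']+[0,y,0]) for y in(-.015,.015)],f(L['thumb']))
print('keeper top edge',f(lidp([.0195,.01,.2075])[0]),f(lidp([.0145,.01,.2075])[0]),'seat',f(lidp([.02,.015,.199])[0]), 'plate', f(lidp([.03,.015,.192])[0]))
E
python3 look.py 10
```

```text
clock: 13.8
ee_pos: [0.6148, 0.1108, 0.1875]
eef_rot: [3.141, -0.143, -2.951]
wrist_force: [-1.0, 0.6, 0.9]
grip_width: -0.0
tip [0.0388 0.0004 0.1984]
[-1.   0.6  0.9]
-0.1 [ 30.9 207.9] [[155.0, 429.0], [376.0, 429.0]] [271.0, 288.0]
-0.2 [ 30. 202.] [[158.0, 410.0], [372.0, 410.0]] [271.0, 288.0]
-0.3 [ 28.5 196.3] [[162.0, 388.0], [368.0, 388.0]] [271.0, 288.0]
-0.35 [ 27.6 193.5] [[163.0, 376.0], [366.0, 376.0]] [271.0, 288.0]
keeper top edge [340.0, 385.0] [340.0, 350.0] seat [370.0, 370.0] plate [364.0, 418.0]
```

View pics/w10z.png

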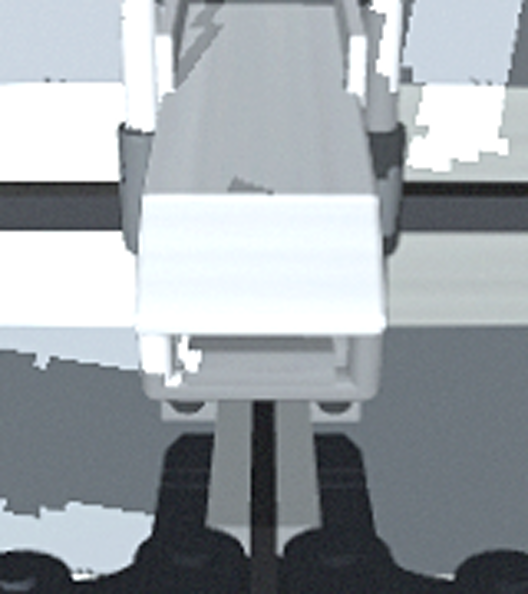

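```bash
python3 - <<'E'
from h import *
a=cv2.imread('pics/w10.png')[225:280,230:330]; cv2.imwrite('pics/w10y.png',cv2.resize(cv2.convertScaleAbs(a,alpha=1.2),None,fx=8,fy=8,interpolation=cv2.INTER_NEAREST))
E
```

```text
(no output)
```

View pics/w10y.png

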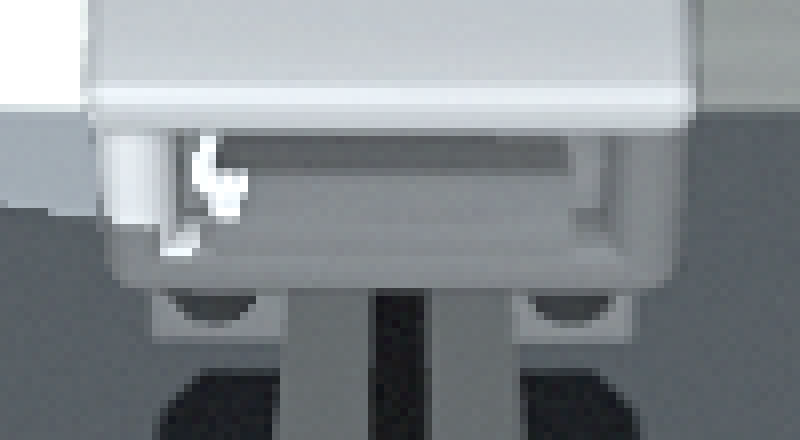

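```bash
python3 - <<'E'
from h import *
print(tipcase()); print(pc(39,203,tilt=8)); print(pc(45,203,tilt=8)); print(pc(45,193.5,tilt=8)); print(pc(42,193.5,tilt=8)); print(pc(39.5,193.5,tilt=8))
E
```

```text
[0.03888844 0.00037067 0.19849058]
(array([ 0.05, -0.04, -0.45]), array([ 0. , -0.2,  0.1]))
(array([-0.54, -0.04, -0.53]), array([ 0. , -0.2,  0.1]))
(array([-0.68, -0.04,  0.41]), array([ 0. , -0.2,  0.1]))
(array([-0.38, -0.04,  0.45]), array([ 0. , -0.2,  0.1]))
(array([-0.13, -0.04,  0.49]), array([ 0. , -0.2,  0.1]))
```

```bash
python3 -m creep '{"offset":[[0,0,-0.5],[-0.5,0,-0.5],[-0.6,0,-0.5],[-0.65,0,0],[-0.7,0,0.4],[-0.7,0,0.4]],"turn":[[0,0,0],[0,0,0],[0,0,0],[0,0,0],[0,0,0],[0,0,0]],"fingers":[0,0,0,0,0,0]}'
python3 look.py 11; python3 - <<'E'
from h import *
a=cv2.imread('pics/w11.png')[225:280,230:330]; cv2.imwrite('pics/w11y.png',cv2.resize(cv2.convertScaleAbs(a,alpha=1.2),None,fx=8,fy=8,interpolation=cv2.INTER_NEAREST))
print(pc(42,193.5,tilt=8)); print(pc(39.5,193.5,tilt=8))
E
```

```text
clock: 14.45
ee_pos: [0.6216, 0.1121, 0.1841]
eef_rot: [3.141, -0.14, -2.951]
wrist_force: [-0.2, 0.1, 7.4]
grip_width: -0.0002
tip [0.0457 0.0004 0.195 ]
[-0.2  0.1  7.4]
-0.1 [ 30.9 207.9] [[151.0, 388.0], [380.0, 388.0]] [271.0, 203.0]
-0.2 [ 30. 202.] [[155.0, 369.0], [376.0, 369.0]] [271.0, 203.0]
-0.3 [ 28.5 196.3] [[158.0, 348.0], [372.0, 348.0]] [271.0, 203.0]
-0.35 [ 27.6 193.5] [[160.0, 337.0], [370.0, 337.0]] [271.0, 203.0]
keeper top edge [343.0, 343.0] [343.0, 305.0] seat [374.0, 329.0] plate [367.0, 381.0]
(array([ 0.35, -0.04,  0.2 ]), array([ 0. , -0. ,  0.1]))
(array([ 0.6 , -0.04,  0.23]), array([ 0. , -0. ,  0.1]))
```

View pics/w11y.png

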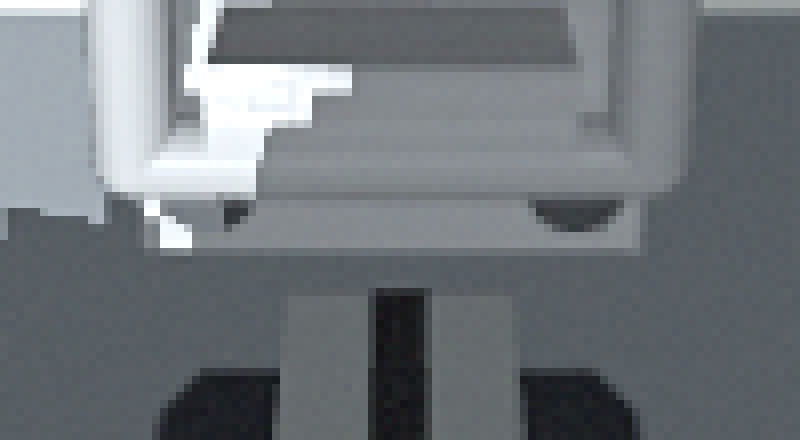

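```bash
sed -i 's/^NOSE=.*/NOSE=-.006/' h.py; python3 - <<'E'
from h import *
print(tipcase()); print(pc(45,192.5,tilt=8)); print(pc(39,192.5,tilt=8)); print(pc(37,192.5,tilt=8))
E
```

```text
[0.0450377  0.00039314 0.1900021 ]
(array([ 0.04, -0.04, -0.25]), array([ 0. , -0. ,  0.1]))
(array([ 0.63, -0.04, -0.16]), array([ 0. , -0. ,  0.1]))
(array([ 0.83, -0.04, -0.14]), array([ 0. , -0. ,  0.1]))
```

```bash
python3 -m creep '{"offset":[[0,0,-0.25],[0.2,0,-0.22],[0.4,0,-0.2],[0.5,0,-0.18],[0.6,0,-0.16],[0.6,0,-0.16]],"turn":[[0,0,0],[0,0,0],[0,0,0],[0,0,0],[0,0,0],[0,0,0]],"fingers":[0,0,0,0,0,0]}'
python3 look.py 12; python3 - <<'E'
from h import *
a=cv2.imread('pics/w12.png')[225:280,230:330]; cv2.imwrite('pics/w12y.png',cv2.resize(cv2.convertScaleAbs(a,alpha=1.2),None,fx=8,fy=8,interpolation=cv2.INTER_NEAREST))
E
```

```text
clock: 15.1
ee_pos: [0.6158, 0.111, 0.1863]
eef_rot: [3.141, -0.14, -2.951]
wrist_force: [-0.3, -1.1, -0.5]
grip_width: -0.0001
tip [0.0391 0.0004 0.1922]
[-0.3 -1.1 -0.5]
-0.1 [ 30.9 207.9] [[154.0, 425.0], [377.0, 425.0]] [271.0, 280.0]
-0.2 [ 30. 202.] [[157.0, 406.0], [373.0, 406.0]] [271.0, 280.0]
-0.3 [ 28.5 196.3] [[161.0, 384.0], [369.0, 384.0]] [271.0, 280.0]
-0.35 [ 27.6 193.5] [[162.0, 372.0], [368.0, 372.0]] [271.0, 280.0]
keeper top edge [341.0, 381.0] [341.0, 345.0] seat [371.0, 365.0] plate [365.0, 415.0]
```

View pics/w12y.png

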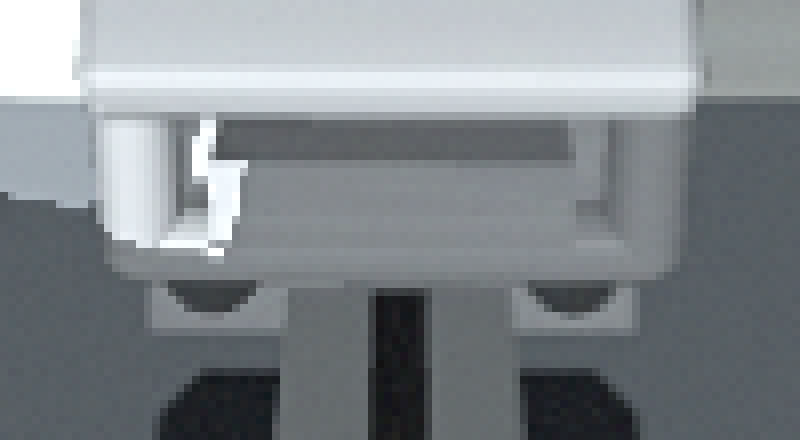

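```bash
python3 -m creep '{"offset":[[0.1,0,0.01],[0.2,0,0.03],[0.2,0,0.03]],"turn":[[0,0,0],[0,0,0],[0,0,0]],"fingers":[0,0,0]}'
python3 -m creep '{"offset":[[0.1,0,0.01],[0.1,0,0.01]],"turn":[[0,0,0],[0,0,0]],"fingers":[0,0]}'
python3 look.py 13 | head -2; python3 - <<'E'
from h import *
a=cv2.imread('pics/w13.png')[225:280,230:330]; cv2.imwrite('pics/w13y.png',cv2.resize(cv2.convertScaleAbs(a,alpha=1.2),None,fx=8,fy=8,interpolation=cv2.INTER_NEAREST))
E
```

```text
clock: 15.45
ee_pos: [0.6148, 0.1108, 0.1866]
eef_rot: [3.141, -0.138, -2.951]
wrist_force: [2.7, 1.5, -0.2]
grip_width: 0.0003
clock: 15.65
ee_pos: [0.6146, 0.1107, 0.1869]
eef_rot: [3.141, -0.136, -2.951]
wrist_force: [3.3, 0.5, 0.6]
grip_width: 0.0003
tip [0.0378 0.0004 0.1928]
[3.3 0.5 0.6]
```

View pics/w13y.png

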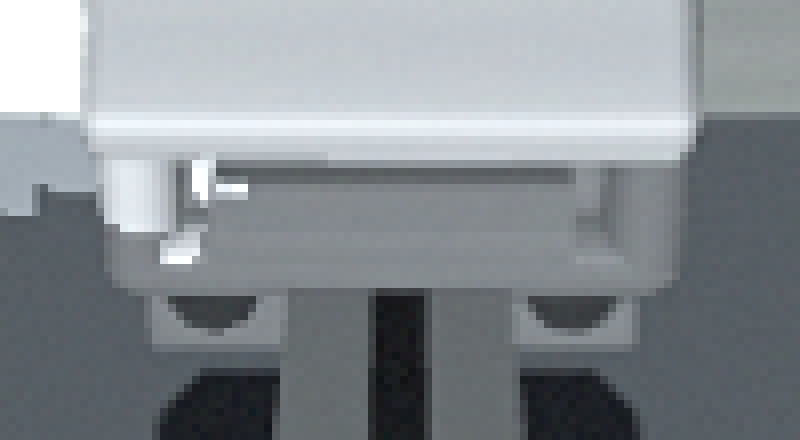

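```bash
python3 -m creep '{"offset":[[0.1,0,0.02],[0.2,0,0.03],[0.2,0,0.03]],"turn":[[0,0,0],[0,0,0],[0,0,0]],"fingers":[0,0,0]}'
python3 -m creep '{"offset":[[0.1,0,0.02],[0.2,0,0.03],[0.2,0,0.03]],"turn":[[0,0,0],[0,0,0],[0,0,0]],"fingers":[0,0,0]}'
python3 -c "
from h import *
print(tipcase())"
```

```text
clock: 16.0
ee_pos: [0.6141, 0.1106, 0.1873]
eef_rot: [3.141, -0.133, -2.951]
wrist_force: [5.7, 1.3, -1.5]
grip_width: -0.0001
clock: 16.3
ee_pos: [0.6137, 0.1105, 0.1878]
eef_rot: [3.141, -0.129, -2.951]
wrist_force: [5.5, 0.9, 0.1]
grip_width: -0.0002
[0.03690351 0.0003503  0.19374573]
```

```bash
python3 -c "
from h import *
print(pc(35,192.5,tilt=8),pc(34,192.5,tilt=8))"
```

```text
(array([ 0.18, -0.04,  0.15]), array([0. , 0.6, 0. ])) (array([ 0.28, -0.04,  0.16]), array([0. , 0.6, 0. ]))
```

```bash
python3 -m creep '{"offset":[[0.1,0,0.1],[0.2,0,0.15],[0.25,0,0.15],[0.25,0,0.15]],"turn":[[0,0.6,0],[0,0.6,0],[0,0.6,0],[0,0.6,0]],"fingers":[0,0,0,0]}'
python3 look.py 14 | head -2; python3 - <<'E'
from h import *
a=cv2.imread('pics/w14.png')[225:280,230:330]; cv2.imwrite('pics/w14y.png',cv2.resize(cv2.convertScaleAbs(a,alpha=1.2),None,fx=8,fy=8,interpolation=cv2.INTER_NEAREST))
print(pc(34,192.5,tilt=8))
E
```

```text
clock: 16.7
ee_pos: [0.6135, 0.1105, 0.1877]
eef_rot: [3.141, -0.133, -2.951]
wrist_force: [6.2, 2.4, 2.3]
grip_width: 0.0001
tip [0.0367 0.0004 0.1937]
[6.2 2.4 2.3]
(array([ 0.26, -0.04,  0.15]), array([0. , 0.4, 0.1]))
```

View pics/w14y.png

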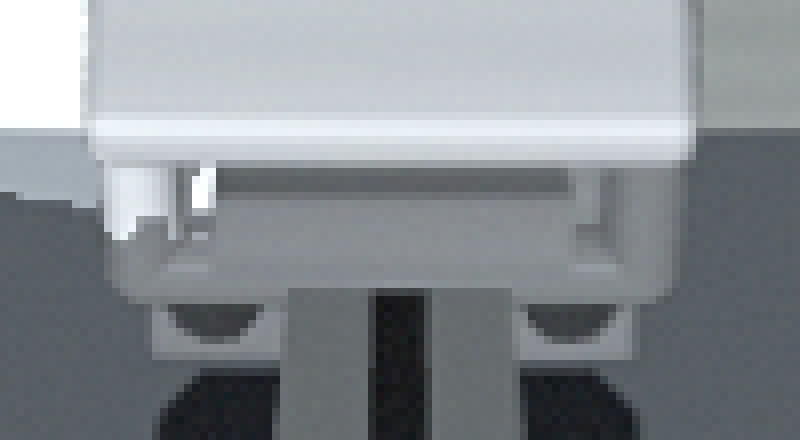

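```bash
python3 -c "
from h import *
print(pc(40,195,tilt=8));print(pc(39.5,194.2,tilt=20));print(pc(36,193.5,tilt=20))"
```

```text
(array([-0.3 , -0.04, -0.17]), array([0. , 0.4, 0.1]))
(array([-0.14, -0.04, -0.1 ]), array([ 0. , 12.4,  0.1]))
(array([ 0.2 , -0.04,  0.01]), array([ 0. , 12.4,  0.1]))
```

```bash
python3 -m creep '{"offset":[[-0.5,0,-0.4],[-0.5,0,-0.4],[-0.3,0,-0.3],[-0.2,0,-0.1],[-0.15,0,-0.1],[-0.15,0,-0.1]],"turn":[[0,0,0],[0,5,0],[0,10,0],[0,12.4,0],[0,12.4,0],[0,12.4,0]],"fingers":[0,0,0,0,0,0]}'
cat > look2.py <<'E'
import sys
from h import *
n=sys.argv[1]; pose=np.load('pose.npy'); print('tip',(tipcase()*1e3).round(1), R.from_matrix(R.from_euler('z',-pose[2]).as_matrix()@Rt()).as_euler('xyz',degrees=True).round(1))
c=snap('wrist',f'w{n}.png'); o=c['obs']; print(o['wrist_force'].round(1))
r0,r1,c0,c1=[int(v) for v in sys.argv[2:6]] if len(sys.argv)>5 else (220,280,230,330)
a=cv2.imread(f'pics/w{n}.png')[r0:r1,c0:c1]; cv2.imwrite(f'pics/w{n}y.png',cv2.resize(cv2.convertScaleAbs(a,alpha=1.2),None,fx=8,fy=8,interpolation=cv2.INTER_NEAREST))
f=lambda P:projw(c,case2w(P,pose))[0].round(1).tolist()
for b in ((28.4,195.6),(26,195.6),(25.2,196)): print(b,f(np.array([b[0],0,b[1]])/1e3))
print('keeper top',f(lidp([.0145,.0,.2075])[0]),f(lidp([.0195,.0,.2075])[0]), 'plate end', f(lidp([.03,.0,.192])[0]))
E
python3 look2.py 15; python3 -c "
from h import *
print(pc(36,193.5,tilt=20),pc(34,193.2,tilt=20))"
```

```text
clock: 17.35
ee_pos: [0.6144, 0.1107, 0.188]
eef_rot: [3.141, -0.352, -2.951]
wrist_force: [-0.2, -0.0, -0.1]
grip_width: 0.0
tip [ 38.9   0.4 193.6] [ 180.   -20.2 -179.9]
[-0.2 -0.  -0.1]
(28.4, 195.6) [280.4, 253.3]
(26, 195.6) [280.4, 248.4]
(25.2, 196) [280.4, 246.8]
keeper top [280.6, 236.4] [280.5, 247.5] plate end [280.3, 265.6]
(array([ 0.25, -0.04,  0.16]), array([ 0. , -0.1,  0.1])) (array([ 0.43, -0.04,  0.26]), array([ 0. , -0.1,  0.1]))
```

View pics/w15y.png

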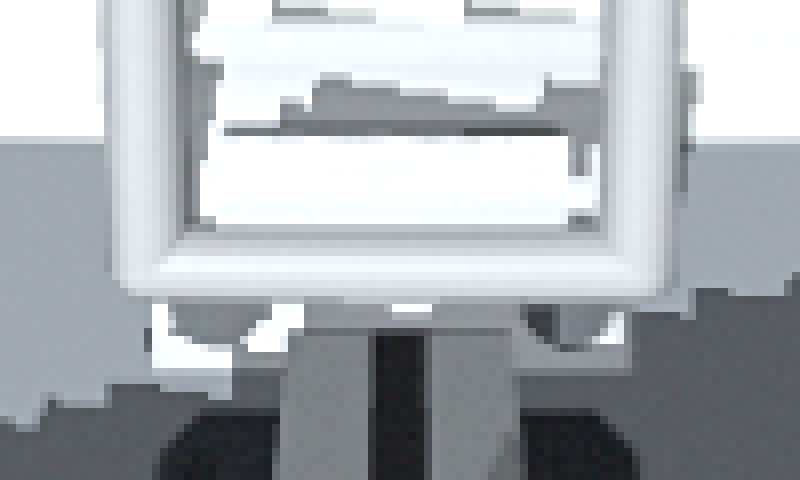

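```bash
python3 -m creep '{"offset":[[0.15,0,0.08],[0.25,0,0.14],[0.35,0,0.19],[0.4,0,0.22],[0.4,0,0.22]],"turn":[[0,0,0],[0,0,0],[0,0,0],[0,0,0],[0,0,0]],"fingers":[0,0,0,0,0]}'
python3 look2.py 16; python3 -c "
from h import *
print(pc(34,193,tilt=20),pc(33,193,tilt=20))"
```

```text
clock: 17.9
ee_pos: [0.6099, 0.1098, 0.1884]
eef_rot: [3.141, -0.35, -2.951]
wrist_force: [0.7, 0.2, 1.0]
grip_width: 0.0002
tip [ 34.3   0.4 194. ] [ 180.   -20.1 -179.9]
[0.7 0.2 1. ]
(28.4, 195.6) [280.3, 262.7]
(26, 195.6) [280.3, 257.8]
(25.2, 196) [280.3, 256.3]
keeper top [280.5, 246.7] [280.4, 257.7] plate end [280.2, 274.6]
(array([-0.01, -0.04,  0.1 ]), array([ 0. , -0.1,  0.1])) (array([ 0.08, -0.04,  0.14]), array([ 0. , -0.1,  0.1]))
```

View pics/w16y.png

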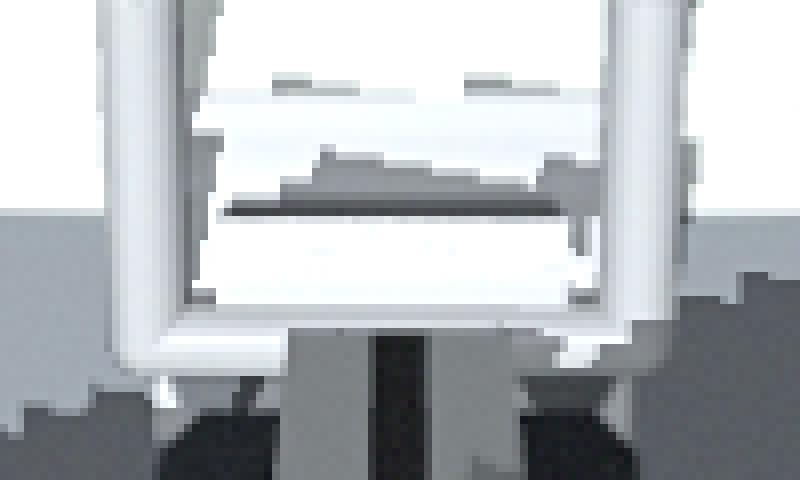

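```bash
python3 -m creep '{"offset":[[-0.5,0,-0.1],[-0.5,-0.9,-0.1],[-0.5,-1.8,-0.1],[-0.3,-1.8,0],[-0.1,-1.8,0.02],[0,-1.8,0.04],[0,-1.8,0.04]],"turn":[[0,0,0],[0,0,0],[0,0,0],[0,0,0],[0,0,0],[0,0,0],[0,0,0]],"fingers":[0,0,0,0,0,0,0]}'
python3 look2.py 17 220 280 230 330; python3 -c "
from h import *
print(pc(33,193.6,-18,tilt=20),pc(32,193.6,-18,tilt=20))"
```

```text
clock: 18.65
ee_pos: [0.6131, 0.0922, 0.1884]
eef_rot: [3.141, -0.35, -2.951]
wrist_force: [2.0, 0.3, 0.9]
grip_width: 0.0001
tip [ 34.1 -17.6 194.1] [ 180.   -20.  -179.9]
[2.  0.3 0.9]
(28.4, 195.6) [316.8, 262.8]
(26, 195.6) [316.9, 257.9]
(25.2, 196) [317.0, 256.4]
keeper top [319.9, 246.9] [319.8, 257.8] plate end [315.7, 274.7]
(array([ 0.09, -0.04,  0.08]), array([ 0. , -0. ,  0.1])) (array([ 0.18, -0.04,  0.11]), array([ 0. , -0. ,  0.1]))
```

View pics/w17y.png

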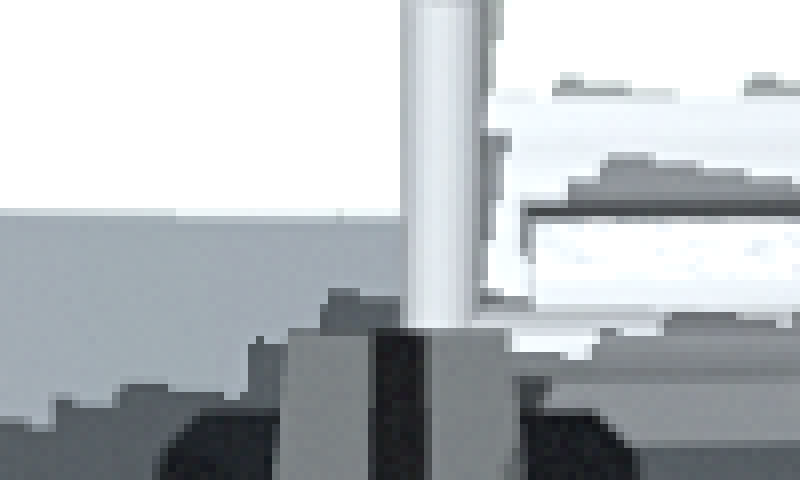

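```bash
python3 -m creep '{"offset":[[0.1,0,0.06],[0.2,0,0.1],[0.2,0,0.1]],"turn":[[0,0,0],[0,0,0],[0,0,0]],"fingers":[0,0,0]}'
python3 look2.py 18 220 280 260 360; python3 -c "
from h import *
print(pc(31,193.6,-18,tilt=20),pc(30,193.6,-18,tilt=20))"
```

```text
clock: 19.0
ee_pos: [0.6118, 0.0921, 0.1886]
eef_rot: [3.141, -0.347, -2.951]
wrist_force: [5.7, 0.7, 3.1]
grip_width: 0.0002
tip [ 32.8 -17.4 194.3] [ 180.   -19.9 -179.9]
[5.7 0.7 3.1]
(28.4, 195.6) [316.5, 265.3]
(26, 195.6) [316.5, 260.5]
(25.2, 196) [316.6, 259.0]
keeper top [319.5, 249.8] [319.4, 260.7] plate end [315.3, 277.1]
(array([ 0.15, -0.05,  0.12]), array([0. , 0.1, 0.1])) (array([ 0.25, -0.05,  0.15]), array([0. , 0.1, 0.1]))
```

View pics/w18y.png

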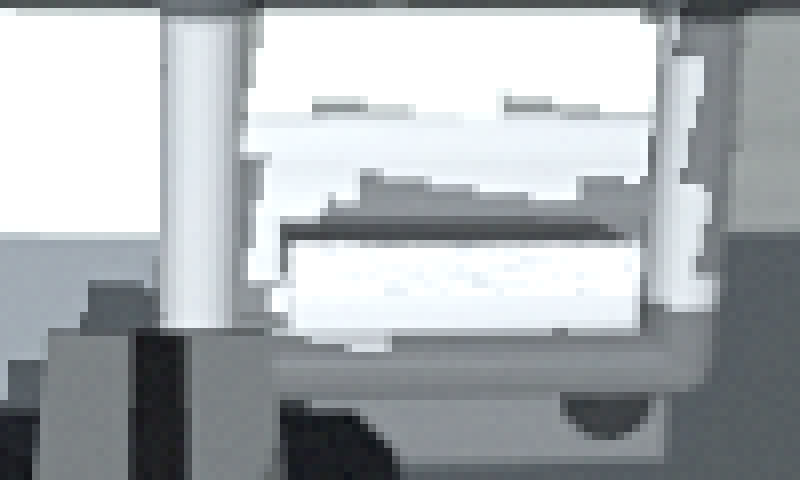

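```bash
python3 -m creep '{"offset":[[0.15,0,0.1],[0.25,0,0.15],[0.25,0,0.15]],"turn":[[0,0.1,0],[0,0.1,0],[0,0.1,0]],"fingers":[0,0,0]}'
python3 look2.py 19 220 280 260 360; python3 -c "
from h import *
print(pc(31,193.6,-18,tilt=20),pc(30,193.6,-18,tilt=20))"
```

```text
clock: 19.35
ee_pos: [0.6109, 0.0919, 0.1888]
eef_rot: [3.141, -0.344, -2.951]
wrist_force: [7.3, 0.3, 5.0]
grip_width: -0.0001
tip [ 31.9 -17.4 194.5] [ 180.   -19.7 -179.9]
[7.3 0.3 5. ]
(28.4, 195.6) [316.4, 267.2]
(26, 195.6) [316.4, 262.4]
(25.2, 196) [316.5, 260.8]
keeper top [319.4, 251.9] [319.3, 262.7] plate end [315.2, 278.8]
(array([ 0.06, -0.06,  0.11]), array([-0. ,  0.3,  0.1])) (array([ 0.15, -0.06,  0.15]), array([-0. ,  0.3,  0.1]))
```

View pics/w19y.png

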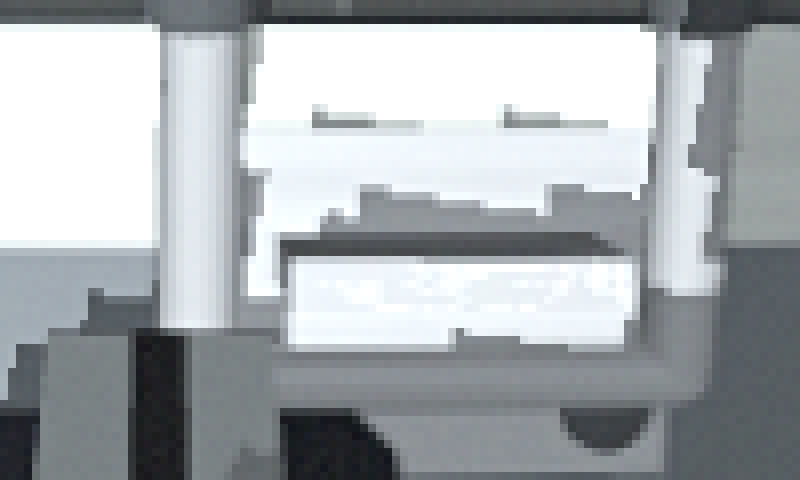

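```bash
python3 -m creep '{"offset":[[0.1,0,0.04],[0.2,0,0.08],[0.27,0,0.1],[0.27,0,0.1]],"turn":[[0,0.3,0],[0,0.3,0],[0,0.3,0],[0,0.3,0]],"fingers":[0,0,0,0]}'
python3 look2.py 20 220 280 260 360; python3 -c "
from h import *
print(pc(31,193.6,-18,tilt=20),pc(30,193.6,-18,tilt=20))"
```

```text
clock: 19.8
ee_pos: [0.6094, 0.0916, 0.1894]
eef_rot: [3.141, -0.345, -2.951]
wrist_force: [6.8, 0.4, 5.4]
grip_width: 0.0002
tip [ 30.4 -17.4 195.1] [ 180.   -19.8 -179.9]
[6.8 0.4 5.4]
(28.4, 195.6) [316.1, 270.1]
(26, 195.6) [316.2, 265.3]
(25.2, 196) [316.3, 263.8]
keeper top [319.1, 255.1] [319.0, 265.9] plate end [315.0, 281.6]
(array([-0.11, -0.06,  0.12]), array([-0. ,  0.2,  0.1])) (array([-0.01, -0.06,  0.15]), array([-0. ,  0.2,  0.1]))
```

View pics/w20y.png

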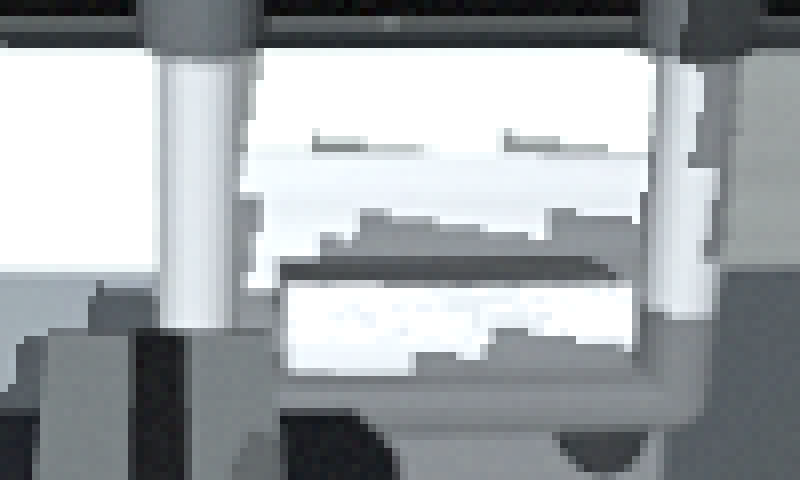

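```bash
python3 -c "
from h import *
for a in ((38,198),(39,192.6),(36,192.6)): print(pc(a[0],a[1],-18,tilt=14))"
```

```text
(array([-0.68, -0.06, -0.54]), array([ 0. , -5.8,  0.1]))
(array([-0.96, -0.06, -0.06]), array([ 0. , -5.8,  0.1]))
(array([-0.67, -0.06,  0.04]), array([ 0. , -5.8,  0.1]))
```

```bash
python3 -m creep '{"offset":[[-0.4,-0.06,-0.5],[-0.8,-0.06,-0.5],[-0.95,-0.06,-0.1],[-0.95,-0.06,-0.06],[-0.95,-0.06,-0.06]],"turn":[[0,-2,0],[0,-4,0],[0,-5.8,0],[0,-5.8,0],[0,-5.8,0]],"fingers":[0,0,0,0,0]}'
python3 look2.py 21 220 280 260 360; python3 -c "
from h import *
for a in ((36,192.4),(34,192.4),(32,192)): print(pc(a[0],a[1],-18,tilt=14))"
```

```text
clock: 20.35
ee_pos: [0.617, 0.0927, 0.1864]
eef_rot: [3.141, -0.248, -2.951]
wrist_force: [0.6, 0.5, -0.5]
grip_width: 0.0001
tip [ 37.5 -17.8 192.2] [ 180.   -14.2 -179.9]
[ 0.6  0.5 -0.5]
(28.4, 195.6) [318.0, 257.4]
(26, 195.6) [318.1, 252.5]
(25.2, 196) [318.2, 251.0]
keeper top [321.4, 243.6] [321.1, 254.6] plate end [316.6, 268.6]
(array([ 0.18, -0.02,  0.02]), array([ 0. , -0.2,  0.1]))
(array([ 0.38, -0.02,  0.07]), array([ 0. , -0.2,  0.1]))
(array([ 0.56, -0.02,  0.16]), array([ 0. , -0.2,  0.1]))
```

View pics/w21y.png

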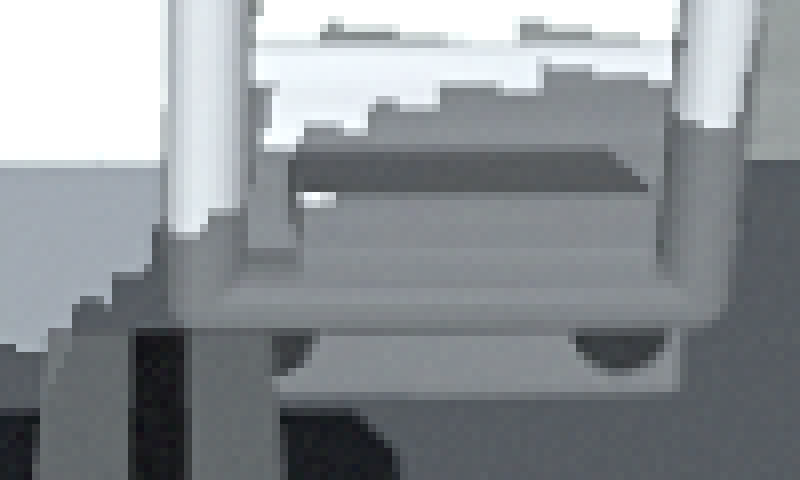

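```bash
python3 -m creep '{"offset":[[0.15,0,0.03],[0.25,0,0.05],[0.35,0,0.08],[0.35,0,0.08]],"turn":[[0,0,0],[0,0,0],[0,0,0],[0,0,0]],"fingers":[0,0,0,0]}'
python3 look2.py 22 220 280 260 360; python3 -c "
from h import *
for a in ((33,192.2),(32,192.2),(31,192)): print(pc(a[0],a[1],-18,tilt=14))"
```

```text
clock: 20.8
ee_pos: [0.6161, 0.0924, 0.1867]
eef_rot: [3.141, -0.243, -2.951]
wrist_force: [5.2, 1.0, -0.4]
grip_width: -0.0001
tip [ 36.5 -17.9 192.5] [ 180.   -13.9 -179.9]
[ 5.2  1.  -0.4]
(28.4, 195.6) [318.1, 259.4]
(26, 195.6) [318.2, 254.5]
(25.2, 196) [318.4, 253.1]
keeper top [321.6, 245.9] [321.3, 256.9] plate end [316.8, 270.4]
(array([ 0.33, -0.01,  0.11]), array([0. , 0.1, 0.1]))
(array([ 0.43, -0.01,  0.13]), array([0. , 0.1, 0.1]))
(array([ 0.52, -0.01,  0.18]), array([0. , 0.1, 0.1]))
```

View pics/w22y.png

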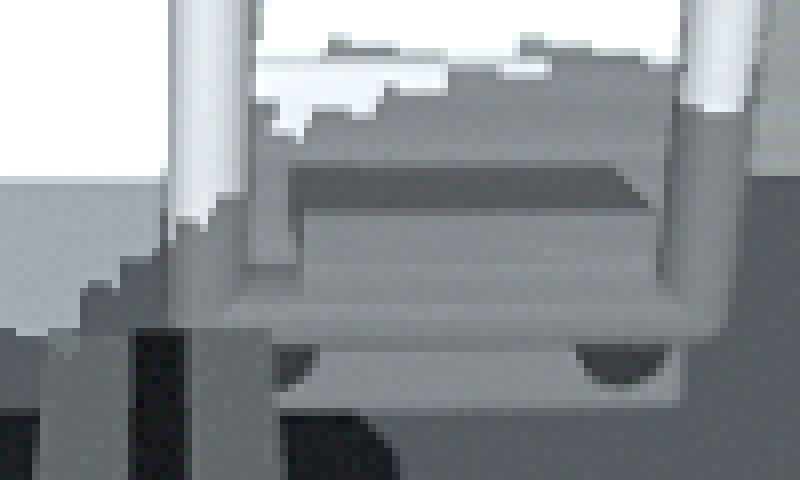

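```bash
python3 - <<'E'
from h import *
c=snap('side','s23.png'); c=snap('wrist','w23.png')
a=cv2.imread('pics/s23.png')[170:270,220:340]; a=cv2.resize(cv2.convertScaleAbs(a,alpha=1.5),None,fx=6,fy=6,interpolation=cv2.INTER_CUBIC); cv2.imwrite('pics/s23z.png',a)
a=cv2.imread('pics/w23.png')[150:330,190:390]; a=cv2.resize(cv2.convertScaleAbs(a,alpha=2.2,beta=20),None,fx=3.3,fy=3.3,interpolation=cv2.INTER_CUBIC); cv2.imwrite('pics/w23z.png',a)
E
```

```text
(no output)
```

View pics/s23z.png

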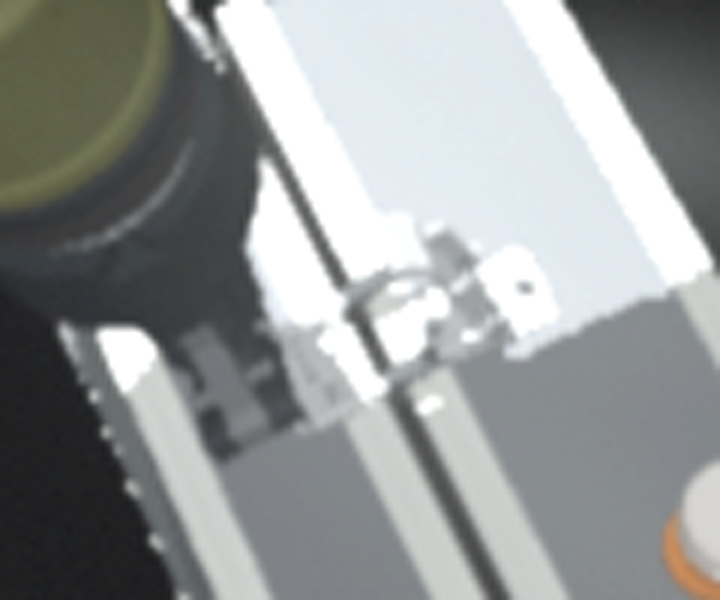

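View pics/w23z.png

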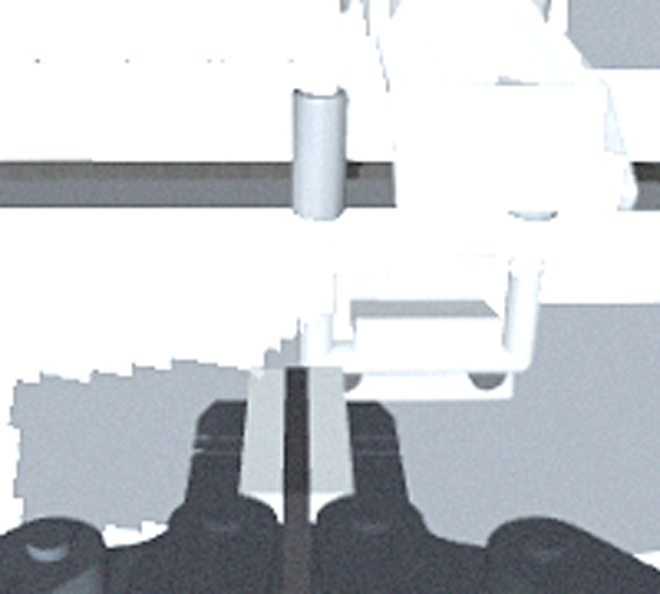

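```bash
python3 -m creep '{"offset":[[-0.3,0.9,-0.05],[-0.3,1.8,-0.05],[-0.1,1.8,0],[0,1.8,0.05],[0.1,1.8,0.08],[0.1,1.8,0.08]],"turn":[[0,0,0],[0,0,0],[0,0,0],[0,0,0],[0,0,0],[0,0,0]],"fingers":[0,0,0,0,0,0]}'
python3 look2.py 24; python3 -c "
from h import *
for a in ((34,192.2),(33,192.2),(32,192)): print(pc(a[0],a[1],0,tilt=14))"
```

```text
clock: 21.55
ee_pos: [0.6129, 0.1108, 0.1865]
eef_rot: [3.14, -0.239, -2.951]
wrist_force: [3.9, 3.6, -0.2]
grip_width: 0.0002
tip [ 36.8   0.8 192.4] [ 179.9  -13.7 -179.9]
[ 3.9  3.6 -0.2]
(28.4, 195.6) [279.5, 259.0]
(26, 195.6) [279.5, 254.1]
(25.2, 196) [279.5, 252.6]
keeper top [279.6, 245.5] [279.6, 256.5] plate end [279.4, 270.0]
(array([ 0.27, -0.08,  0.08]), array([0.1, 0.3, 0.1]))
(array([ 0.36, -0.07,  0.11]), array([0.1, 0.3, 0.1]))
(array([ 0.46, -0.07,  0.15]), array([0.1, 0.3, 0.1]))
```

View pics/w24y.png

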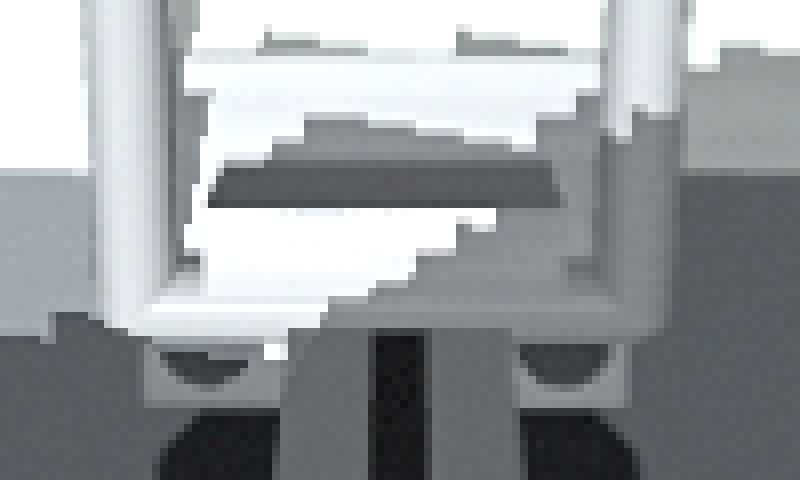

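```bash
python3 -m creep '{"offset":[[0.1,-0.08,0.04],[0.2,-0.08,0.07],[0.3,-0.08,0.1],[0.3,-0.08,0.1]],"turn":[[0,0.3,0],[0,0.3,0],[0,0.3,0],[0,0.3,0]],"fingers":[0,0,0,0]}'
python3 look2.py 25; python3 -c "
from h import *
for a in ((34,192.2),(33,192.2),(32,192)): print(pc(a[0],a[1],0,tilt=14))"
```

```text
clock: 22.0
ee_pos: [0.6123, 0.1102, 0.1869]
eef_rot: [3.139, -0.238, -2.951]
wrist_force: [6.7, 3.5, -0.0]
grip_width: 0.0003
tip [ 36.1   0.3 192.7] [ 179.8  -13.6 -179.9]
[ 6.7  3.5 -0. ]
(28.4, 195.6) [280.5, 260.3]
(26, 195.6) [280.6, 255.4]
(25.2, 196) [280.6, 253.9]
keeper top [280.8, 247.0] [280.8, 257.9] plate end [280.4, 271.2]
(array([ 0.19, -0.03,  0.09]), array([0.1, 0.4, 0.1]))
(array([ 0.29, -0.03,  0.12]), array([0.1, 0.4, 0.1]))
(array([ 0.38, -0.03,  0.16]), array([0.1, 0.4, 0.1]))
```

View pics/w25y.png

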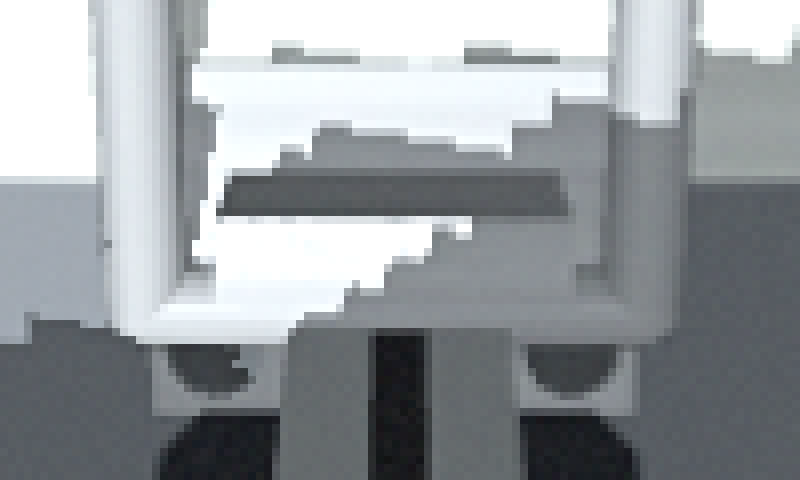

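```bash
python3 -m creep '{"offset":[[0.15,-0.03,0.06],[0.3,-0.03,0.12],[0.38,-0.03,0.15],[0.38,-0.03,0.15],[0.38,-0.03,0.15]],"turn":[[0,0.4,0],[0,0.4,0],[0,0.4,0],[0,0.4,0],[0,0.4,0]],"fingers":[0,0,0,0,0]}'
python3 look2.py 26; python3 -c "
from h import *
for a in ((34,192.2),(33,192.2),(32,192)): print(pc(a[0],a[1],0,tilt=14))"
```

```text
clock: 22.55
ee_pos: [0.6111, 0.1099, 0.187]
eef_rot: [3.138, -0.238, -2.95]
wrist_force: [7.5, 4.0, 1.4]
grip_width: 0.0003
tip [ 34.8   0.2 192.9] [ 179.8  -13.7 -179.9]
[7.5 4.  1.4]
(28.4, 195.6) [280.8, 262.7]
(26, 195.6) [280.8, 257.9]
(25.2, 196) [280.8, 256.4]
keeper top [281.0, 249.7] [281.0, 260.6] plate end [280.6, 273.6]
(array([ 0.07, -0.02,  0.08]), array([0.2, 0.3, 0.1]))
(array([ 0.17, -0.02,  0.1 ]), array([0.2, 0.3, 0.1]))
(array([ 0.26, -0.02,  0.15]), array([0.2, 0.3, 0.1]))
```

View pics/w26y.png

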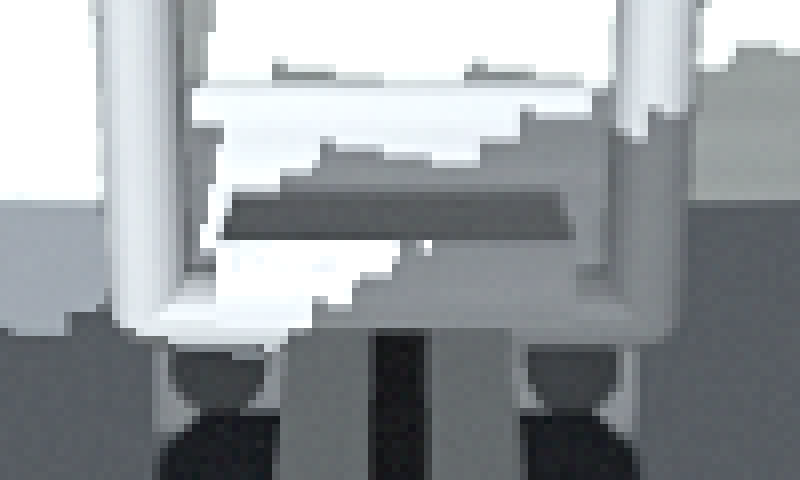

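```bash
python3 -m creep '{"offset":[[0.1,-0.02,0.06],[0.2,-0.02,0.1],[0.26,-0.02,0.13],[0.26,-0.02,0.13]],"turn":[[0.2,0.3,0],[0.2,0.3,0],[0.2,0.3,0],[0.2,0.3,0]],"fingers":[0,0,0,0]}'
python3 look2.py 27; python3 -c "
from h import *
for a in ((34,192.2),(33,192.2),(32,192)): print(pc(a[0],a[1],0,tilt=14))"
```

```text
clock: 23.0
ee_pos: [0.6109, 0.1097, 0.1871]
eef_rot: [3.141, -0.237, -2.951]
wrist_force: [7.7, 3.4, 2.1]
grip_width: -0.0
tip [3.46e+01 1.00e-01 1.93e+02] [ 180.   -13.6 -179.9]
[7.7 3.4 2.1]
(28.4, 195.6) [281.0, 263.1]
(26, 195.6) [281.0, 258.2]
(25.2, 196) [281.0, 256.8]
keeper top [281.2, 250.1] [281.2, 261.0] plate end [280.9, 273.9]
(array([ 0.05, -0.  ,  0.09]), array([-0. ,  0.4,  0.1]))
(array([ 0.14, -0.  ,  0.11]), array([-0. ,  0.4,  0.1]))
(array([ 0.24, -0.  ,  0.15]), array([-0. ,  0.4,  0.1]))
```

View pics/w27y.png

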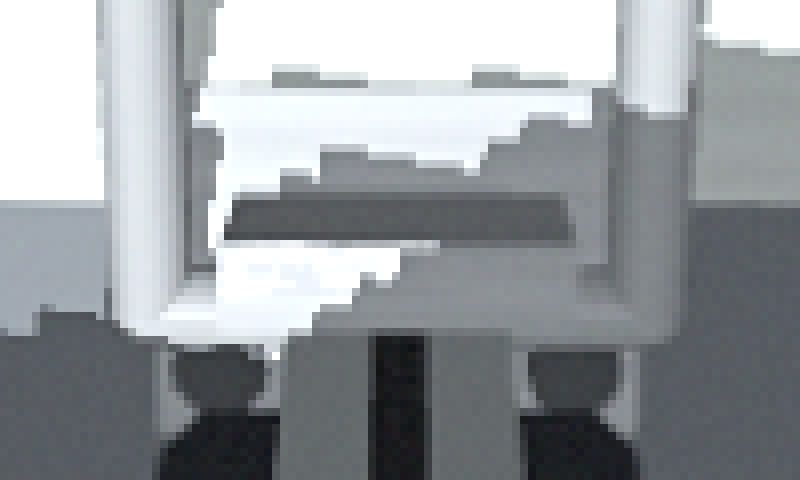

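```bash
python3 -m creep '{"offset":[[0.15,-0.03,0.08],[0.28,-0.03,0.14],[0.34,-0.03,0.16],[0.34,-0.03,0.16],[0.34,-0.03,0.16]],"turn":[[0,0.4,0],[0,0.4,0],[0,0.4,0],[0,0.4,0],[0,0.4,0]],"fingers":[0,0,0,0,0]}'
python3 look2.py 28; python3 -c "
from h import *
for a in ((34,192.2),(33,192.2),(32,192)): print(pc(a[0],a[1],0,tilt=14))"
```

```text
clock: 23.55
ee_pos: [0.61, 0.1094, 0.1871]
eef_rot: [3.141, -0.238, -2.95]
wrist_force: [7.6, 4.3, 1.7]
grip_width: 0.0005
tip [ 33.7  -0.  193. ] [ 180.   -13.6 -179.9]
[7.6 4.3 1.7]
(28.4, 195.6) [281.1, 265.0]
(26, 195.6) [281.1, 260.1]
(25.2, 196) [281.2, 258.7]
keeper top [281.4, 252.2] [281.4, 263.0] plate end [281.0, 275.7]
(array([-0.05,  0.  ,  0.07]), array([0. , 0.4, 0.1]))
(array([0.05, 0.  , 0.09]), array([0. , 0.4, 0.1]))
(array([0.14, 0.  , 0.14]), array([0. , 0.4, 0.1]))
```

View pics/w28y.png

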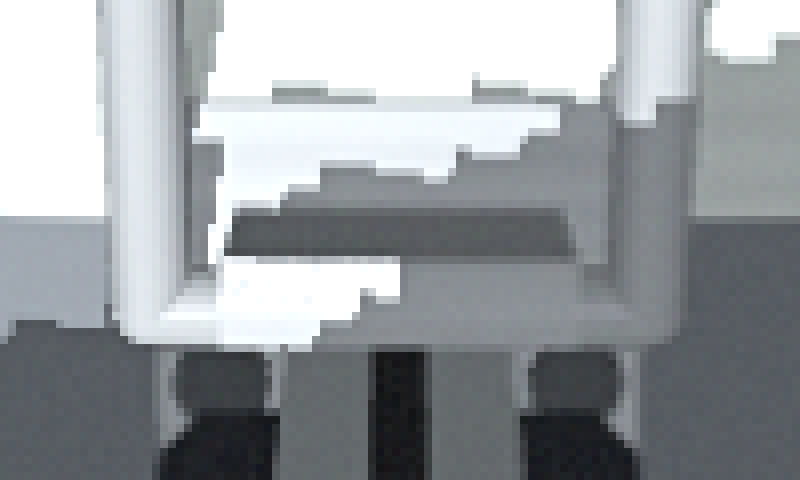

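```bash
python3 -m creep '{"offset":[[-0.5,0,-0.1],[-1.2,0,-0.3],[-1.5,0,-4],[-1,0,-8.5],[-1,0,-10],[-1,0,-10]],"turn":[[0,0,0],[0,0,0],[0,0,0],[0,-5,0],[0,-10,0],[0,-13.6,0]],"fingers":[0,0,0,0,0,0]}'
python3 - <<'E'
from h import *
pose=np.load('pose.npy'); print(tipcase()*1e3)
c=snap('wrist','w29.png'); save(c,'w29.pkl'); s=snap('side','s29.png')
a=cv2.imread('pics/w29.png')[150:300,190:390]; cv2.imwrite('pics/w29z.png',cv2.resize(a,None,fx=4,fy=4,interpolation=cv2.INTER_CUBIC))
zoom('s29.png','s29z.png',240,340,170,270,6)
for lv in (1.45,1.55,1.65,1.75):
    L=latch(lv,lv-.33); print(lv,{k:np.round((projw(c,case2w(v,pose))[0]-[190,150])*4,0).tolist() for k,v in L.items()},{k:np.round((proj(s,case2w(v,pose))[0]-[240,170])*6,0).tolist() for k,v in L.items()})
print(pc(-15,300,tilt=0)); print(get_obs()['wrist_force'])
E
```

```text
clock: 24.2
ee_pos: [0.6442, 0.1155, 0.285]
eef_rot: [-3.142, 0.007, -2.951]
wrist_force: [-0.5, -0.6, 0.2]
grip_width: 0.0002
[ 66.97763761  -0.53715226 291.04979317]
1.45 {'piv': [366.0, -264.0], 'pin': [366.0, -285.0], 'tip': [369.0, -332.0], 'thumb': [370.0, -356.0], 'bar': [365.0, 28.0]} {'piv': [355.0, 289.0], 'pin': [365.0, 272.0], 'tip': [382.0, 197.0], 'thumb': [390.0, 176.0], 'bar': [194.0, 369.0]}
1.55 {'piv': [366.0, -264.0], 'pin': [366.0, -280.0], 'tip': [369.0, -288.0], 'thumb': [370.0, -300.0], 'bar': [365.0, 34.0]} {'piv': [355.0, 289.0], 'pin': [362.0, 273.0], 'tip': [363.0, 205.0], 'thumb': [367.0, 185.0], 'bar': [191.0, 369.0]}
1.65 {'piv': [366.0, -264.0], 'pin': [366.0, -274.0], 'tip': [369.0, -244.0], 'thumb': [370.0, -243.0], 'bar': [365.0, 39.0]} {'piv': [355.0, 289.0], 'pin': [359.0, 274.0], 'tip': [344.0, 213.0], 'thumb': [344.0, 195.0], 'bar': [188.0, 371.0]}
1.75 {'piv': [366.0, -264.0], 'pin': [366.0, -268.0], 'tip': [369.0, -200.0], 'thumb': [370.0, -187.0], 'bar': [365.0, 45.0]} {'piv': [355.0, 289.0], 'pin': [356.0, 276.0], 'tip': [326.0, 222.0], 'thumb': [321.0, 206.0], 'bar': [185.0, 372.0]}
(array([ 7.78,  0.05, -1.09]), array([ 0. , -0.1,  0.1]))
[0.33809676 0.44286736 0.23053441]
```

View pics/w29z.png

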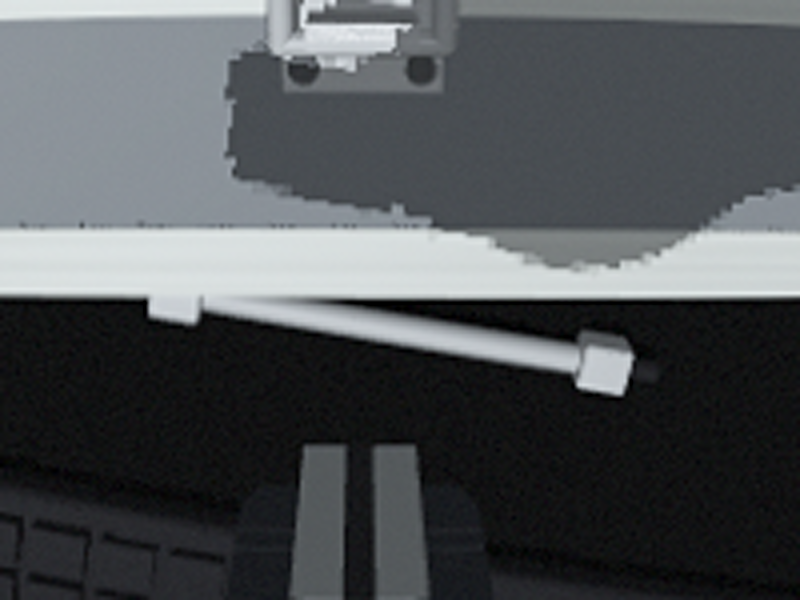

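View pics/s29z.png

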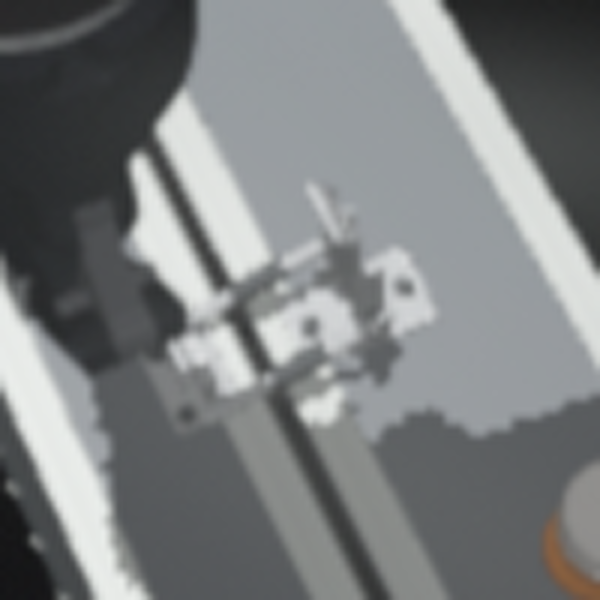

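```bash
python3 - <<'E'
from h import *
for a in ((0,291),(0,254),(-10,254),(-23,252)): print(a,pc(*a,0,tilt=0))
E
```

```text
(0, 291) (array([ 6.28,  0.05, -0.19]), array([ 0. , -0.1,  0.1]))
(0, 254) (array([6.27, 0.05, 3.51]), array([ 0. , -0.1,  0.1]))
(-10, 254) (array([7.27, 0.05, 3.51]), array([ 0. , -0.1,  0.1]))
(-23, 252) (array([8.57, 0.05, 3.71]), array([ 0. , -0.1,  0.1]))
```

```bash
python3 -m creep '{"offset":[[3,0.05,-0.2],[5,0.05,-0.2],[6.2,0.05,0.5],[6.3,0.05,2.5],[6.3,0.05,3.5],[6.8,0.05,3.5],[7.3,0.05,3.5],[7.7,0.05,3.5],[8.0,0.05,3.6],[8.0,0.05,3.6]],"turn":[[0,0,0],[0,0,0],[0,0,0],[0,0,0],[0,0,0],[0,0,0],[0,0,0],[0,0,0],[0,0,0],[0,0,0]],"fingers":[0,0,0,0,0,0,0,0,0,0]}'
cat > look3.py <<'E'
import sys
from h import *
n=sys.argv[1]; pose=np.load('pose.npy'); print((tipcase()*1e3).round(1),get_obs()['wrist_force'].round(1))
c=snap('wrist',f'w{n}.png'); s=snap('side',f's{n}.png')
a=cv2.resize(cv2.convertScaleAbs(cv2.imread(f'pics/w{n}.png')[130:290,200:360],alpha=1.4),(480,480),interpolation=cv2.INTER_CUBIC)
b=cv2.resize(cv2.imread(f'pics/s{n}.png')[170:270,230:330],(480,480),interpolation=cv2.INTER_CUBIC)
cv2.imwrite(f'pics/c{n}.png',cv2.resize(np.hstack([a,b]),(800,400)))
f=800/960
for lv in [float(x) for x in sys.argv[2:]]:
    L=latch(lv,lv-.25); print(lv,{k:(((projw(c,case2w(v,pose))[0]-[200,130])*3*f).round().tolist(),((proj(s,case2w(v,pose))[0]-[230,170])*4.8*f+[400,0]).round().tolist()) for k,v in L.items() if k in('piv','tip','thumb')})
print('keeper',((projw(c,case2w(lidp([.0195,0,.2075]),pose))[0]-[200,130])*3*f).round())
E
python3 look3.py 30 1.3 1.5 1.7
```

```text
clock: 25.3
ee_pos: [0.5613, 0.1001, 0.2479]
eef_rot: [3.141, -0.001, -2.951]
wrist_force: [0.5, 0.8, 0.4]
grip_width: -0.0003
[-17.3  -0.  253.9] [0.5 0.8 0.4]
1.3 {'piv': ([202.0, 220.0], [676.0, 193.0]), 'tip': ([204.0, 254.0], [712.0, 125.0]), 'thumb': ([204.0, 260.0], [722.0, 110.0])}
1.5 {'piv': ([202.0, 220.0], [676.0, 193.0]), 'tip': ([203.0, 316.0], [688.0, 134.0]), 'thumb': ([204.0, 341.0], [692.0, 120.0])}
1.7 {'piv': ([202.0, 220.0], [676.0, 193.0]), 'tip': ([203.0, 369.0], [663.0, 145.0]), 'thumb': ([204.0, 409.0], [662.0, 134.0])}
keeper [201. 415.]
```

View pics/c30.png

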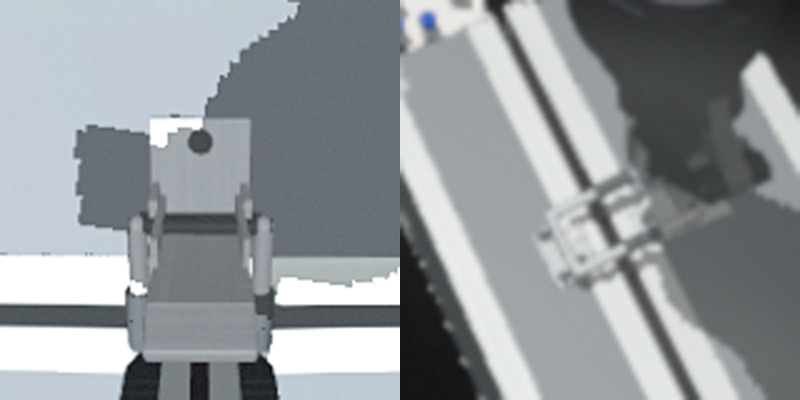

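```bash
python3 -m creep '{"offset":[[0.4,0,0.05],[0.8,0,0.1],[1.2,0,0.2],[1.6,0,0.3],[2.0,0,0.4],[2.0,0,0.4]],"turn":[[0,0,0],[0,0,0],[0,0,0],[0,0,0],[0,0,0],[0,0,0]],"fingers":[0,0,0,0,0,0]}'
python3 look3.py 31 1.0 1.2 1.4
```

```text
clock: 26.0
ee_pos: [0.5419, 0.0963, 0.2438]
eef_rot: [3.141, 0.0, -2.951]
wrist_force: [2.9, 0.3, 1.2]
grip_width: -0.0001
[-3.710e+01 -1.000e-01  2.498e+02] [2.9 0.3 1.2]
1.0 {'piv': ([202.0, 300.0], [676.0, 193.0]), 'tip': ([204.0, 268.0], [745.0, 118.0]), 'thumb': ([204.0, 255.0], [761.0, 102.0])}
1.2 {'piv': ([202.0, 300.0], [676.0, 193.0]), 'tip': ([204.0, 332.0], [724.0, 122.0]), 'thumb': ([204.0, 338.0], [736.0, 106.0])}
1.4 {'piv': ([202.0, 300.0], [676.0, 193.0]), 'tip': ([203.0, 392.0], [700.0, 129.0]), 'thumb': ([204.0, 417.0], [707.0, 114.0])}
keeper [201. 482.]
```

View pics/c31.png

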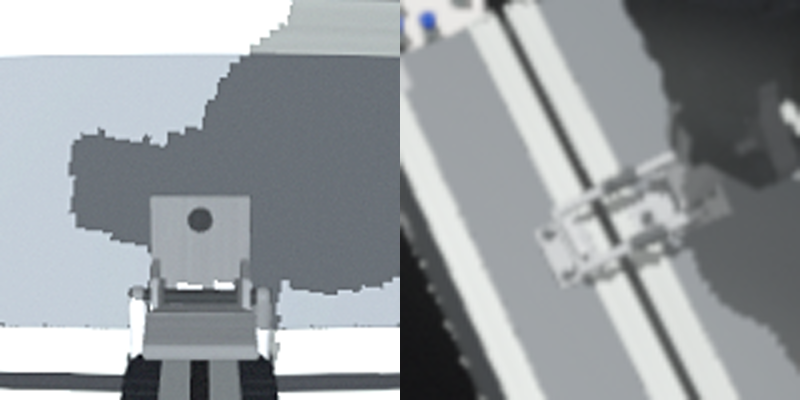

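```bash
python3 -m creep '{"offset":[[0.35,0,0.13],[0.7,0,0.3],[1.0,0,0.45],[1.35,0,0.65],[1.6,0,0.85],[1.9,0,1.1],[1.9,0,1.1]],"turn":[[0,0,0],[0,0,0],[0,0,0],[0,0,0],[0,0,0],[0,0,0],[0,0,0]],"fingers":[0,0,0,0,0,0,0]}'
python3 look3.py 32 .6 .8 1.0
```

```text
clock: 26.8
ee_pos: [0.5238, 0.0929, 0.2328]
eef_rot: [3.141, 0.002, -2.951]
wrist_force: [6.3, 1.3, 0.2]
grip_width: 0.0001
[-55.5  -0.  238.8] [6.3 1.3 0.2]
0.6 {'piv': ([201.0, 384.0], [676.0, 193.0]), 'tip': ([203.0, 265.0], [776.0, 120.0]), 'thumb': ([204.0, 226.0], [799.0, 104.0])}
0.8 {'piv': ([201.0, 384.0], [676.0, 193.0]), 'tip': ([203.0, 323.0], [763.0, 117.0]), 'thumb': ([204.0, 300.0], [782.0, 101.0])}
1.0 {'piv': ([201.0, 384.0], [676.0, 193.0]), 'tip': ([203.0, 386.0], [745.0, 118.0]), 'thumb': ([204.0, 383.0], [761.0, 102.0])}
keeper [201. 556.]
```

View pics/c32.png

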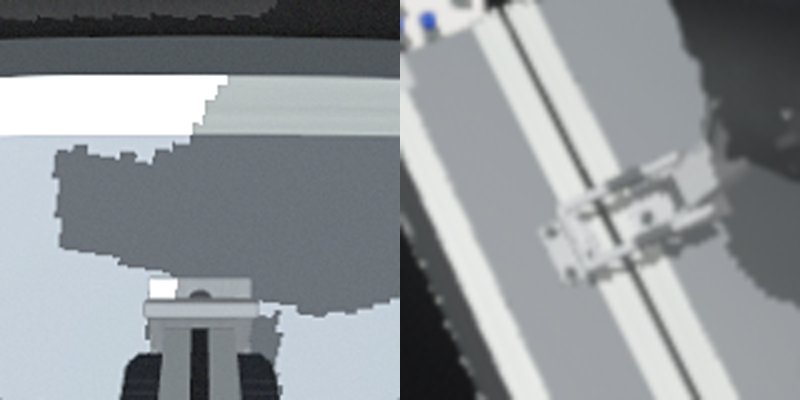

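```bash
python3 -m creep '{"offset":[[0.3,0,0.25],[0.55,0,0.55],[0.8,0,0.9],[1.0,0,1.25],[1.2,0,1.6],[1.3,0,2.0],[1.3,0,2.0]],"turn":[[0,0,0],[0,0,0],[0,0,0],[0,0,0],[0,0,0],[0,0,0],[0,0,0]],"fingers":[0,0,0,0,0,0,0]}'
python3 look3.py 33 .2 .4 .6
```

```text
clock: 27.6
ee_pos: [0.5087, 0.09, 0.2114]
eef_rot: [3.141, -0.004, -2.951]
wrist_force: [-0.4, 0.3, 0.4]
grip_width: 0.0005
[-7.080e+01 -1.000e-01  2.174e+02] [-0.4  0.3  0.4]
0.2 {'piv': ([202.0, 486.0], [676.0, 193.0]), 'tip': ([203.0, 292.0], [790.0, 133.0]), 'thumb': ([204.0, 237.0], [814.0, 121.0])}
0.4 {'piv': ([202.0, 486.0], [676.0, 193.0]), 'tip': ([204.0, 336.0], [786.0, 125.0]), 'thumb': ([204.0, 290.0], [809.0, 111.0])}
0.6 {'piv': ([202.0, 486.0], [676.0, 193.0]), 'tip': ([204.0, 393.0], [776.0, 120.0]), 'thumb': ([204.0, 361.0], [799.0, 104.0])}
keeper [201. 648.]
```

View pics/c33.png

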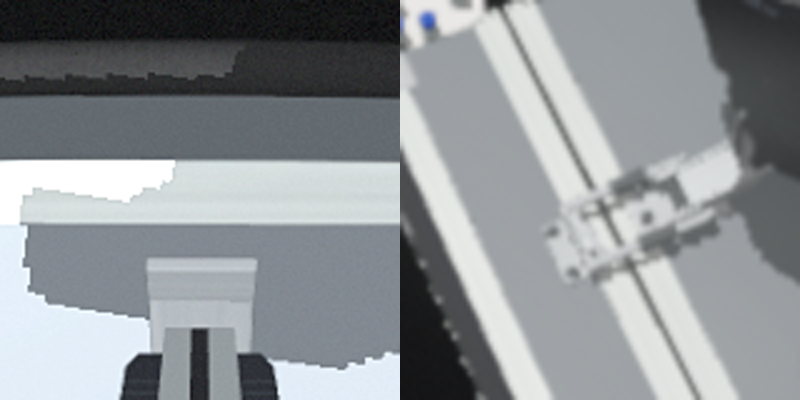

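```bash
python3 -m creep '{"offset":[[0,0,0.2],[0.05,0,0.4],[0.1,0,0.6],[0.1,0,0.75],[0.1,0,0.75]],"turn":[[0,0,0],[0,0,0],[0,0,0],[0,0,0],[0,0,0]],"fingers":[0,0,0,0,0]}'
python3 look3.py 34 0 .1 .2
```

```text
clock: 28.2
ee_pos: [0.5077, 0.0899, 0.2039]
eef_rot: [3.141, -0.004, -2.951]
wrist_force: [-0.8, -0.4, 0.1]
grip_width: -0.0004
[-71.8  -0.  209.9] [-0.8 -0.4  0.1]
0.0 {'piv': ([202.0, 508.0], [676.0, 193.0]), 'tip': ([203.0, 280.0], [790.0, 143.0]), 'thumb': ([203.0, 221.0], [814.0, 133.0])}
0.1 {'piv': ([202.0, 508.0], [676.0, 193.0]), 'tip': ([203.0, 295.0], [791.0, 138.0]), 'thumb': ([203.0, 237.0], [815.0, 127.0])}
0.2 {'piv': ([202.0, 508.0], [676.0, 193.0]), 'tip': ([203.0, 313.0], [790.0, 133.0]), 'thumb': ([204.0, 257.0], [814.0, 121.0])}
keeper [201. 671.]
```

View pics/c34.png

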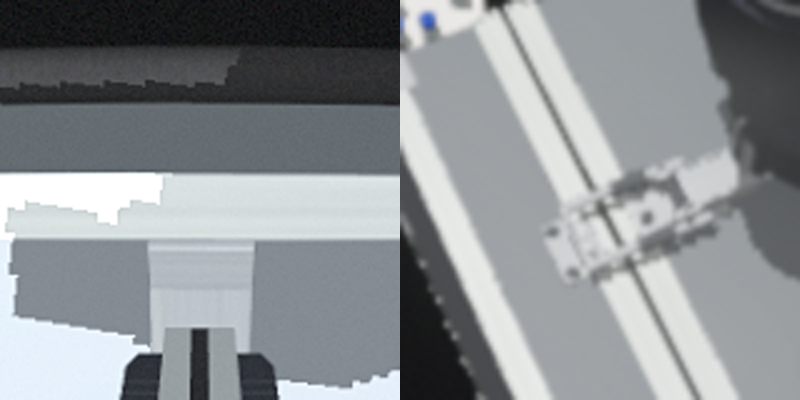

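```bash
python3 -m creep '{"offset":[[0,0,0.15],[0,0,0.3],[0,0,0.4],[0,0,0.4]],"turn":[[0,0,0],[0,0,0],[0,0,0],[0,0,0]],"fingers":[0,0,0,0]}'
python3 look3.py 35 0 .05 .1
```

```text
clock: 28.7
ee_pos: [0.5082, 0.0899, 0.2015]
eef_rot: [3.141, -0.002, -2.951]
wrist_force: [-2.3, -0.6, 7.2]
grip_width: -0.0002
[-71.4  -0.  207.5] [-2.3 -0.6  7.2]
0.0 {'piv': ([202.0, 513.0], [676.0, 193.0]), 'tip': ([203.0, 283.0], [790.0, 143.0]), 'thumb': ([203.0, 223.0], [814.0, 133.0])}
0.05 {'piv': ([202.0, 513.0], [676.0, 193.0]), 'tip': ([203.0, 290.0], [791.0, 140.0]), 'thumb': ([203.0, 231.0], [814.0, 130.0])}
0.1 {'piv': ([202.0, 513.0], [676.0, 193.0]), 'tip': ([203.0, 298.0], [791.0, 138.0]), 'thumb': ([204.0, 239.0], [815.0, 127.0])}
keeper [201. 676.]
```

View pics/c35.png

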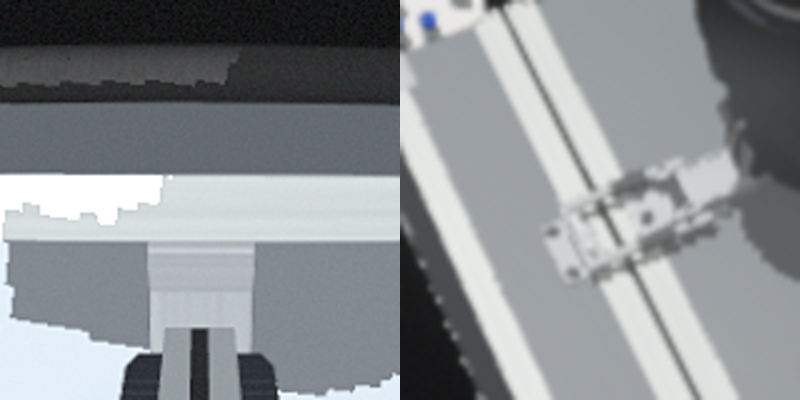

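```bash
python3 -m creep '{"offset":[[0,0,-2],[0,0,-6],[0,0,-11],[1.5,0,-16],[3,0,-19],[3,0,-19]],"turn":[[0,0,0],[0,0,0],[0,0,0],[0,0,0],[0,0,0],[0,0,0]],"fingers":[0,0,0,0,0,0]}'
python3 - <<'E'
from h import *
pose=np.load('pose.npy'); print(tipcase()*1e3)
c=snap('wrist','w40.png'); s=snap('side','s40.png'); t=snap('top','t40.png')
a=cv2.imread('pics/w40.png')[180:300,200:360]; cv2.imwrite('pics/w40z.png',cv2.resize(a,None,fx=5,fy=5,interpolation=cv2.INTER_CUBIC))
zoom('s40.png','s40z.png',240,340,170,270,6)
for lv in (0,.1,.2):
    L=latch(lv,lv-.06); print(lv,{k:np.round((projw(c,case2w(v,pose))[0]-[200,180])*5,0).tolist() for k,v in L.items()},{k:np.round((proj(s,case2w(v,pose))[0]-[240,170])*6,0).tolist() for k,v in L.items()})
for th in (0,.026):
  print(th,[(projw(c,case2w(lidp(q,th),pose))[0]).round(1) for q in ([.003,.05,.19],[.072,.13,.19])], projw(c,case2w([-.105,.13,.19],pose))[0])
E
```

```text
clock: 29.4
ee_pos: [0.4796, 0.0843, 0.3971]
eef_rot: [3.141, 0.007, -2.951]
wrist_force: [0.2, -0.2, 0.0]
grip_width: 0.0001
[-1.00562129e+02 -1.67688577e-01  4.03051922e+02]
0 {'piv': [399.0, 324.0], 'pin': [399.0, 281.0], 'tip': [400.0, 81.0], 'thumb': [400.0, 27.0], 'bar': [398.0, 500.0]} {'piv': [355.0, 289.0], 'pin': [383.0, 279.0], 'tip': [526.0, 214.0], 'thumb': [560.0, 200.0], 'bar': [207.0, 358.0]}
0.1 {'piv': [399.0, 324.0], 'pin': [399.0, 282.0], 'tip': [400.0, 91.0], 'thumb': [400.0, 37.0], 'bar': [398.0, 501.0]} {'piv': [355.0, 289.0], 'pin': [384.0, 278.0], 'tip': [527.0, 206.0], 'thumb': [562.0, 190.0], 'bar': [207.0, 356.0]}
0.2 {'piv': [399.0, 324.0], 'pin': [399.0, 284.0], 'tip': [400.0, 103.0], 'thumb': [400.0, 51.0], 'bar': [398.0, 503.0]} {'piv': [355.0, 289.0], 'pin': [384.0, 277.0], 'tip': [526.0, 199.0], 'thumb': [561.0, 181.0], 'bar': [207.0, 355.0]}
0 [array([320.5, 264.7]), array([375.5, 308.5])] [392.14169363 179.22201413]
0.026 [array([320.2, 268.2]), array([374.6, 310.6])] [392.14169363 179.22201413]
```

View pics/w40.png

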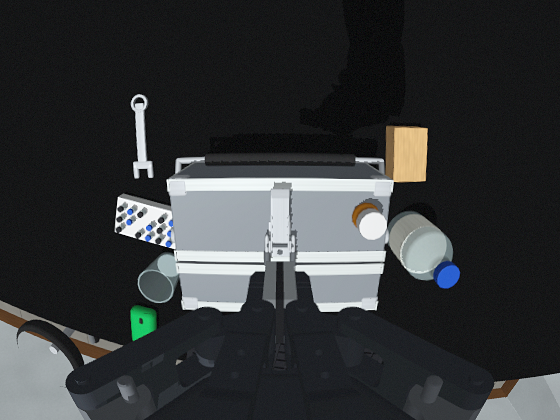

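View pics/w40z.png

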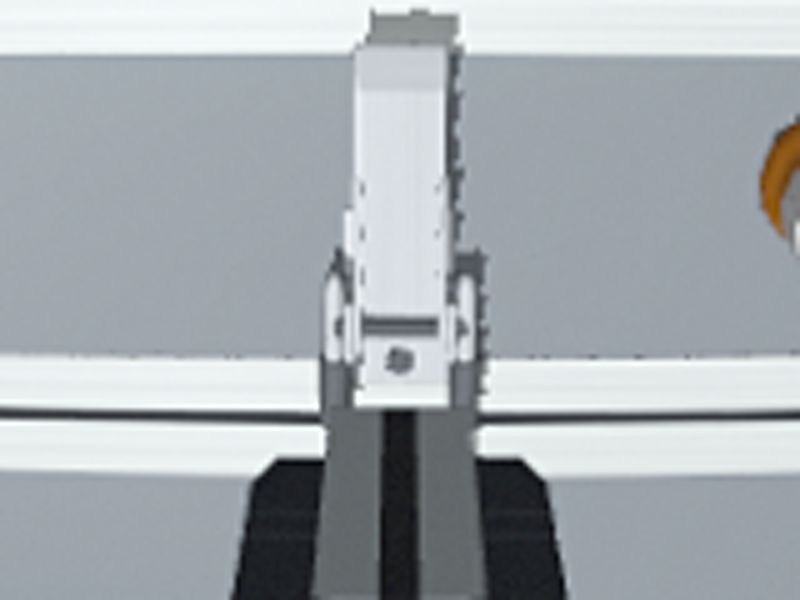

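View pics/s40z.png

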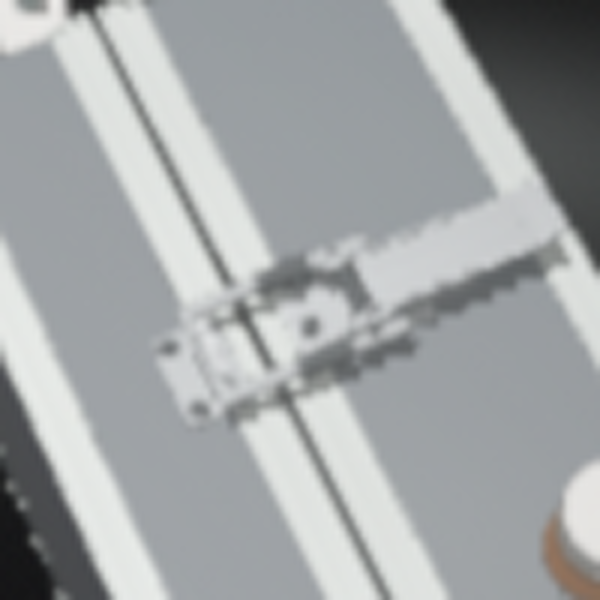

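View pics/s40.png

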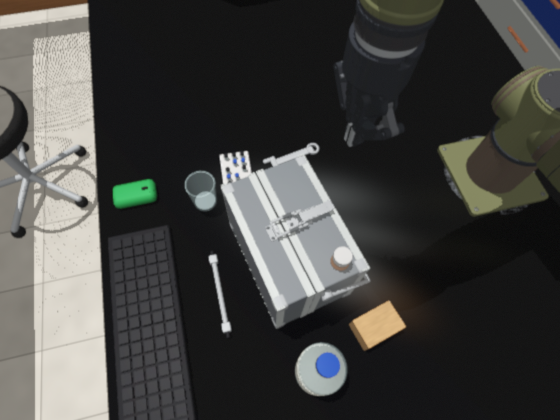

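```bash
python3 -c "
from rig import *
o=get_obs(); print(o['clock'],o['wrist_force'],abs(o['joint_vel']).max()); print(job_done())"
```

```text
29.55 [-0.08490707 -0.166994    1.04511563] 0.026672128889093268
the job is handed in; nothing more can be done
None
```

The draw latch is closed: the loop is hooked behind the keeper, the lever lies flat and the lid is drawn tight. I handed the job in at about 29.6 s of the 58 s allowed.

**How it was done**
1. I tipped the lever to about 1.95 rad and pressed the loop bar down behind the keeper.
2. I pushed the bar about 3 mm under the bent-over top to its seat. This took roughly 8–9 N; the limit is 15 N.
3. I swung the lever over in steps. Forces stayed around 3–6 N until it passed the dead point, then dropped to nothing. A final light press of about 7 N met the lever at 207.5 mm, where a flat lever should be (limit 35 N).

**Last checks**
- **Lever and lid:** the final side and wrist pictures fit a lever angle of 0, and the seam is clearly narrower than at the start.
- **Loop:** it shows over the keeper in the side picture.
- **Surroundings:** by eye, the jar, bottle, rack, beaker, column, wrench and box are where they were. I did not measure them against the start.
- **Robot:** it is clear of everything, with about 1 N or less at the wrist, which is sensor noise.

**What disagreed**
- **Fingertip length:** the stated distance of 25 mm ahead of the TCP did not hold. Touching the case put the tips about 6 mm behind it, while the wrist camera suggested 6–13 mm behind.
- **Effect on the work:** my first push missed the lever because of this. I found the height by touching the body half near its rear edge trim at 8–13 N, and the lid once at about 7 N.
- **Riding up on the bar:** the finger rode up on the bar twice before the push that seated it. Those contacts stayed below about 9 N.

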